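# Load the yogurt maker

### The job

Swing the yogurt maker's clear lid wide open, to upright or beyond, then gently stand the two jars from the counter upright in its two empty wells, one jar per well, seated on the bottom. Leave the jars already inside in their wells, leave the lid standing open, and do not disturb the other things on the counter.

Things in the scene. Friction and masses are not known exactly. Their poses are not given: they have to be found in the camera images.
- maker: yogurt maker, fixed to the counter: grey moulded base 178 x 178 mm, 55 mm high, with 2 x 2 square wells at a pitch of 86 mm, outer walls 15 mm and the dividing walls 24 mm thick. Two of the wells hold jars at the start, two are empty (which ones varies). Origin at the centre of the underside, x and y along the sides, z up; the lid's hinge is on the -y side, the lid's handle on the +y side.
- cell0 (a point): well: 62 x 62 mm square, 43 mm deep; point at the centre of the well's floor (12 mm above the counter), axes as the maker's. It lies at x -43, y -43 mm from the maker's origin.
- cell1 (a point): well: 62 x 62 mm square, 43 mm deep; point at the centre of the well's floor (12 mm above the counter), axes as the maker's. It lies at x +43, y -43 mm from the maker's origin.
- cell2 (a point): well: 62 x 62 mm square, 43 mm deep; point at the centre of the well's floor (12 mm above the counter), axes as the maker's. It lies at x -43, y +43 mm from the maker's origin.
- cell3 (a point): well: 62 x 62 mm square, 43 mm deep; point at the centre of the well's floor (12 mm above the counter), axes as the maker's. It lies at x +43, y +43 mm from the maker's origin.
- lid (a joint): lid angle in rad: 0 shut, 1.57 upright, 1.95 fully open (stop). It starts shut or slightly ajar; a stiff hinge makes it stay where it is left (about 5 N at the handle moves it). The lid is a clear plastic box-shaped cover 178 x 178 mm, 64 mm deep, 0.35 kg, with 4 mm walls, over the jars.
- lid_handle (a point): middle of the lid's black bar handle: a round bar 12 mm in diameter, 90 mm long, parallel to the hinge (the maker's x axis), standing 40 mm out from the lid's front (+y) wall; 90 mm above the counter when shut. It is 224 mm out from the hinge axis and 35 mm above it when shut. Axes turn with the lid: x along the bar, y away from the hinge.
- lid_hinge (a point): middle of the lid's hinge axis (along the maker's x axis), 95 mm from the maker's origin towards its -y side, 55 mm above the counter. Positive turning about x opens the lid, handle up and over towards -y.
- jar_a: jar to be loaded, standing on the counter on the nearer side: capped cylindrical glass jar with a flat wooden cap of the same width (top 20 mm), 54 mm diameter, 90 mm tall, 0.15 to 0.31 kg; origin at the centre of its underside, z up along the jar. 
- jar_b: jar to be loaded, standing on the counter on the farther side: capped cylindrical glass jar with a flat wooden cap of the same width (top 20 mm), 54 mm diameter, 90 mm tall, 0.15 to 0.31 kg; origin at the centre of its underside, z up along the jar. 
- stay_a: jar already standing in one of the wells, top 102 mm above the counter; to be left there: capped cylindrical glass jar with a flat wooden cap of the same width (top 20 mm), 54 mm diameter, 90 mm tall, 0.15 to 0.31 kg; origin at the centre of its underside, z up along the jar. 
- stay_b: jar already standing in another of the wells; to be left there: capped cylindrical glass jar with a flat wooden cap of the same width (top 20 mm), 54 mm diameter, 90 mm tall, 0.15 to 0.31 kg; origin at the centre of its underside, z up along the jar. 
- container: bystander: navy plastic lidded container with four latches, 212 x 156 x 99 mm; origin under its centre
- votive: bystander: green glass votive dish, 72 mm wide, 50 mm high; origin under its centre
- spoon: bystander: steel spoon 170 mm long, lying along its x axis
- dipper: bystander: wooden honey dipper 165 mm long, 26 mm thick, lying along its x axis; origin under its middle
Mind the look-alikes: they are no part of the job. What is shaped like the jar_b but blue or pink is not meant.

How it is judged:
On the way, in this order (a step that is already met when the one before it is completed fails the run):
1. the lid is swung open to at least 1.4 rad (80 degrees) (value of joint lid above 1.4 rad), for 0.2 s.
2. one of the two counter jars stands upright on the floor of a well ((((horizontal distance between jar_a and cell0 below 0.009 m and z of jar_a in the frame of cell0 between -0.006 and 0.006 m and angle between jar_a's own z axis and vertical below 0.1 rad) or (horizontal distance between jar_a and cell1 below 0.009 m and z of jar_a in the frame of cell1 between -0.006 and 0.006 m and angle between jar_a's own z axis and vertical below 0.1 rad) or (horizontal distance between jar_a and cell2 below 0.009 m and z of jar_a in the frame of cell2 between -0.006 and 0.006 m and angle between jar_a's own z axis and vertical below 0.1 rad) or (horizontal distance between jar_a and cell3 below 0.009 m and z of jar_a in the frame of cell3 between -0.006 and 0.006 m and angle between jar_a's own z axis and vertical below 0.1 rad)) or ((horizontal distance between jar_b and cell0 below 0.009 m and z of jar_b in the frame of cell0 between -0.006 and 0.006 m and angle between jar_b's own z axis and vertical below 0.1 rad) or (horizontal distance between jar_b and cell1 below 0.009 m and z of jar_b in the frame of cell1 between -0.006 and 0.006 m and angle between jar_b's own z axis and vertical below 0.1 rad) or (horizontal distance between jar_b and cell2 below 0.009 m and z of jar_b in the frame of cell2 between -0.006 and 0.006 m and angle between jar_b's own z axis and vertical below 0.1 rad) or (horizontal distance between jar_b and cell3 below 0.009 m and z of jar_b in the frame of cell3 between -0.006 and 0.006 m and angle between jar_b's own z axis and vertical below 0.1 rad)))), for 0.2 s.
At the end, for the whole second after the job is handed in: All four jars stand upright (within 0.1 rad) and at rest (under 0.02 m/s), each within 9 mm of the centre of a well and with its underside within 6 mm of the well's floor; the two that were inside are within 15 mm of where they began; the lid stands open at more than 1.4 rad (((horizontal distance between jar_a and cell0 below 0.009 m and z of jar_a in the frame of cell0 between -0.006 and 0.006 m and angle between jar_a's own z axis and vertical below 0.1 rad) or (horizontal distance between jar_a and cell1 below 0.009 m and z of jar_a in the frame of cell1 between -0.006 and 0.006 m and angle between jar_a's own z axis and vertical below 0.1 rad) or (horizontal distance between jar_a and cell2 below 0.009 m and z of jar_a in the frame of cell2 between -0.006 and 0.006 m and angle between jar_a's own z axis and vertical below 0.1 rad) or (horizontal distance between jar_a and cell3 below 0.009 m and z of jar_a in the frame of cell3 between -0.006 and 0.006 m and angle between jar_a's own z axis and vertical below 0.1 rad)) and ((horizontal distance between jar_b and cell0 below 0.009 m and z of jar_b in the frame of cell0 between -0.006 and 0.006 m and angle between jar_b's own z axis and vertical below 0.1 rad) or (horizontal distance between jar_b and cell1 below 0.009 m and z of jar_b in the frame of cell1 between -0.006 and 0.006 m and angle between jar_b's own z axis and vertical below 0.1 rad) or (horizontal distance between jar_b and cell2 below 0.009 m and z of jar_b in the frame of cell2 between -0.006 and 0.006 m and angle between jar_b's own z axis and vertical below 0.1 rad) or (horizontal distance between jar_b and cell3 below 0.009 m and z of jar_b in the frame of cell3 between -0.006 and 0.006 m and angle between jar_b's own z axis and vertical below 0.1 rad)) and ((horizontal distance between stay_a and cell0 below 0.009 m and z of stay_a in the frame of cell0 between -0.006 and 0.006 m and angle between stay_a's own z axis and vertical below 0.1 rad) or (horizontal distance between stay_a and cell1 below 0.009 m and z of stay_a in the frame of cell1 between -0.006 and 0.006 m and angle between stay_a's own z axis and vertical below 0.1 rad) or (horizontal distance between stay_a and cell2 below 0.009 m and z of stay_a in the frame of cell2 between -0.006 and 0.006 m and angle between stay_a's own z axis and vertical below 0.1 rad) or (horizontal distance between stay_a and cell3 below 0.009 m and z of stay_a in the frame of cell3 between -0.006 and 0.006 m and angle between stay_a's own z axis and vertical below 0.1 rad)) and ((horizontal distance between stay_b and cell0 below 0.009 m and z of stay_b in the frame of cell0 between -0.006 and 0.006 m and angle between stay_b's own z axis and vertical below 0.1 rad) or (horizontal distance between stay_b and cell1 below 0.009 m and z of stay_b in the frame of cell1 between -0.006 and 0.006 m and angle between stay_b's own z axis and vertical below 0.1 rad) or (horizontal distance between stay_b and cell2 below 0.009 m and z of stay_b in the frame of cell2 between -0.006 and 0.006 m and angle between stay_b's own z axis and vertical below 0.1 rad) or (horizontal distance between stay_b and cell3 below 0.009 m and z of stay_b in the frame of cell3 between -0.006 and 0.006 m and angle between stay_b's own z axis and vertical below 0.1 rad)) and value of joint lid above 1.4 rad and distance of each of stay_a, stay_b from where it was at the start of the episode below 0.015 m and linear speed of each of jar_a, jar_b, stay_a, stay_b below 0.02 m/s); the robot touches nothing.
It fails at once if the navy container is moved by more than 30 mm (distance of container from where it was at the start of the episode above 0.03 m).
It fails at once if the green votive dish is moved by more than 30 mm (distance of votive from where it was at the start of the episode above 0.03 m).
It fails at once if the spoon is moved by more than 30 mm (distance of spoon from where it was at the start of the episode above 0.03 m).
It fails at once if the honey dipper is moved by more than 30 mm (distance of dipper from where it was at the start of the episode above 0.03 m).
It fails at once if a jar is dropped or forced onto the yogurt maker (contact over 40 N) (contact force between any of jar_a, jar_b, stay_a, stay_b and maker above 40 N).
It also fails if it takes over 72 s, if anything falls off the work surface, if the arm or the gripper's body presses on something with over 40 N, if the wrist force passes 120 N, or if a joint passes its speed limit or range.

### The arm

A 6-joint arm with a two-finger parallel gripper is mounted at the origin on the work surface. World frame = base frame: x ahead of the robot, y to its left, z up, the work surface at z = 0. Lengths are in m, angles in rad, forces in N, time in s.
With the tool pointing down it reaches from about 0.375 to 0.75 m from the base axis. Payload 9 kg.
Tool frame: the origin (TCP) lies between the finger pads; the fingertips stand 25 mm ahead of it and the grasp point (between the pads) lies 6 mm ahead of it (ctrl.tip_reach is the distance from the TCP to the fingertips, in m); z points along the fingers, y is the line along which they close (so a half turn about z gives the same grasp; the last joint's range is limited). The gripper opens to 85 mm and grips with 20 to 120 N. Pads are 22 mm wide; open, the fingers measure 114 mm over their backs; the gripper's body (76 mm by 85 mm) begins 54 mm behind the grasp point. The pads swing forward as they close: fully open they stand 13 mm farther back than shut.
Start: joints at [0.921, 0.104, 0.097, 1.564, 0, 1.353], TCP at [0.251, 0.545, 0.256] pointing down, gripper open.
Joint ranges: [-2.99, 2.99], [-0.84, 1.86], [-1.1, 1.16], [-1.84, 2.11], [-1.51, 1.56], [-3.14, 3.14]. Speed limits (rad/s): [2.22, 2.22, 2.57, 3.14, 3.14, 3.14].

### API

Orientations are given as a rotation vector (axis times angle).
In Python, from workcell import ctrl, optics, job_done gives the robot as it stands.
- The arm moves only by the tool jog_arm, never from a script. Its argument "moves" is a list of rows, each an object of numbers: "wx", "wy", "wz": the turn, a rotation vector about the tool's x, y, z as a fraction of full scale; "x", "y", "z": the shift along the tool's x, y, z as a fraction of full scale; "jaw": the opening, from -1 (shut) to 1 (fully open). In form: [{"wx": .., "wy": .., "wz": .., "x": .., "y": .., "z": .., "jaw": ..}, ...]. A call has exactly 8 rows; each row shifts and turns the commanded pose from where the row before left it, along the tool's axes as they then stand; what a row does not reach is not made up. Full scale, the value 1, is 800 mm for a shift and 0.08 rad for a turn. A row lasts 1/8 s, in which the tool goes at most 62.5 mm and 10.7 degrees, less where a joint would pass 70% of its speed; a pose out of reach is approached as far as the arm can. A call with a number of a shift or a turn outside -1 to 1 is refused whole. A call with a gripper value outside its range is refused whole. The fingers move at their own pace and stop on an object; "newtons" is the grip in N (left out, the last holds). Time passes only in rows, so rows that do not move let the fingers close, or fill a call up. It gives the time, the measured TCP pose, the force, the opening and the grip force at its end, in the units of the state.
- ctrl.state(): the state, without advancing time (a new reading comes with each control period).
- optics.grab_frame(name): name is "scene" or "top"; returns (picture, depth): 480x640x3 uint8, blue, green, red; 480x640 float32, m along the optical axis (not along the pixel's ray), 0 where there is no reading.
- optics.camera_model(name): a dict with "camera_matrix" (3x3 intrinsics, pixels), "origin" and "orientation" of the camera in the world. Camera axes: x right, y up, looking along -z (the intrinsics and any distortion apply to the point x, -y, -z); pixel columns grow to the right and rows downward; lengths in m; the calibration is good to about 2 mm. A picture is of the moment at which its call begins. camera_model takes no time and is no camera call.
- job_done(): hands the job in; it is judged then, once.
The state is a dict: "t": time; "qpos": joint angles; "dq": joint speeds; "joint_torque": joint torques, N m; "ee_pos": TCP position; "orientation": TCP orientation; "contact_force": force on the tool from outside, world axes, zero at the start; "moment": the same for the moment, N m; "opening": finger opening in m; "grip_force": force on a finger pad.
Only numpy, scipy, OpenCV 4.12 (cv2) and the standard library are available. Lean on these libraries where they do the work, as an engineer would, in place of code of your own. Each camera call takes 0.05 s, during which the arm holds its last target. There are 200 camera calls.

## Working session

There is one attempt and no reset: what is moved stays moved. The work goes in short steps, Python scripts to look and compute and a tool call to move; the robot and the scene stay as the last step left them, time stands still between calls to the robot, and variables do not carry over. Pictures are saved under pics/ and viewed, at most 10 in all, crops included, and the job is handed in when it is done.

Besides the shell and the picture viewer there is one more tool, called after ">>>" by a JSON object that holds its "method" and its "body". jog_arm: Moves the arm, as the interface text tells. Shift numbers are shares of 800 mm and turn numbers shares of 0.08 rad, none past 1 either way. Its arguments: {"type":"object","properties":{"moves":{"type":"array"},"newtons":{"type":"number"}},"required":["moves"]}

```bash
mkdir -p pics; cat > h.py <<'E'
import numpy as np,cv2
from scipy.spatial.transform import Rotation as R
from workcell import ctrl,optics,job_done
def cam(n):
    m=optics.camera_model(n);K=np.array(m["camera_matrix"]);o=np.array(m["origin"]);q=np.array(m["orientation"])
    Rm=q if q.shape==(3,3) else R.from_rotvec(q).as_matrix()
    return K,o,Rm
def ray(n,u,v):
    K,o,Rm=cam(n);d=np.linalg.inv(K)@[u,v,1];return o,Rm@(d*[1,-1,-1])
def atz(n,u,v,z):
    o,d=ray(n,u,v);return o+d*(z-o[2])/d[2]
def atdepth(n,u,v,D):
    o,d=ray(n,u,v);return o+d*D[int(v),int(u)]
def proj(n,p):
    K,o,Rm=cam(n);c=Rm.T@(np.array(p)-o)*[1,-1,-1];c=K@c;return c[:2]/c[2]
E
python3 - <<'E'
from h import *
for n in("scene","top"):
    p,d=optics.grab_frame(n);cv2.imwrite(f"pics/{n}0.png",p);np.save(n+"0.npy",d)
    print(n,optics.camera_model(n))
print(ctrl.state())
E
```

```text
scene {'camera_matrix': array([[598.91547573,   0.        , 324.18735295],
       [  0.        , 598.91547573, 244.24375502],
       [  0.        ,   0.        ,   1.        ]]), 'origin': array([1.25029046, 0.6467274 , 1.09316856]), 'orientation': array([0.37812799, 0.88769467, 2.2439564 ])}
top {'camera_matrix': array([[516.50058885,   0.        , 323.92680694],
       [  0.        , 516.50058885, 234.11120807],
       [  0.        ,   0.        ,   1.        ]]), 'origin': array([ 0.41924953, -0.03437378,  1.12228089]), 'orientation': array([ 0.10639708, -0.12469133, -1.55181316])}
{'t': 0.1, 'qpos': array([9.21318609e-01, 1.04631983e-01, 9.65723700e-02, 1.56393480e+00,
       1.39708913e-05, 1.35310758e+00]), 'dq': array([-0.00075085, -0.001656  ,  0.00307903, -0.00013155,  0.00030283,
        0.000374  ]), 'joint_torque': array([ 8.16604297e-03, -5.58208466e+01,  5.04716635e+01,  1.31836676e-02,
       -1.11514660e-04,  1.46637552e-05]), 'ee_pos': array([0.25091031, 0.544717  , 0.25561848]), 'orientation': array([-6.72885233e-01, -3.06815661e+00,  1.69831332e-03]), 'contact_force': array([ 0.06151364, -0.37805622, -0.04755276]), 'moment': array([-0.00214936,  0.02580824, -0.0031654 ]), 'grip_force': 0.0, 'opening': 0.08514375604554117}
```

View pics/scene0.png

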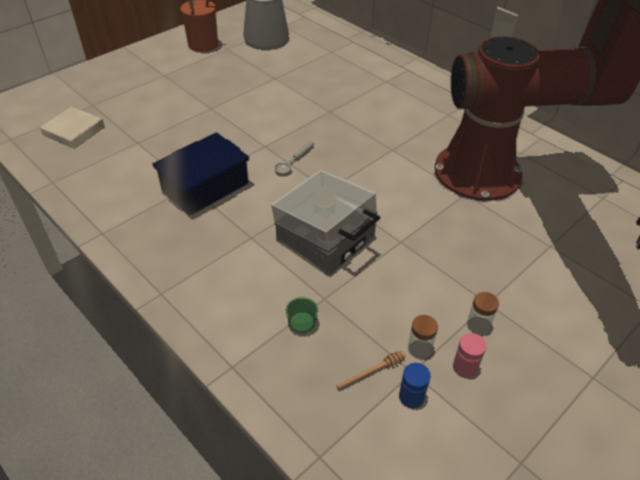

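View pics/top0.png

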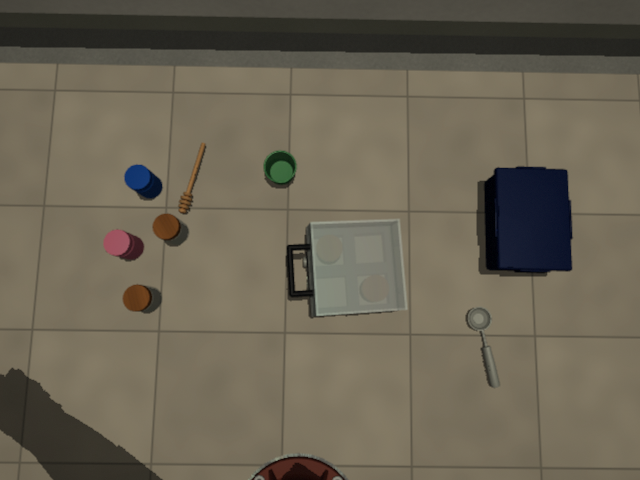

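The scene view shows the maker (325,225) with handle at (360,225), brown-capped jars at (424,330) and (485,303). The top view shows the maker at (358,268), handle bar at (292,270) on the world +y side, jars at (166,227) and (137,298), and jars inside at (328,250) and (374,289).

```bash
python3 - <<'E'
from h import *
t=cv2.imread("pics/top0.png");s=cv2.imread("pics/scene0.png")
a=cv2.resize(t[205:330,270:420],(600,500),interpolation=cv2.INTER_CUBIC)
b=cv2.resize(s[160:280,250:400],(600,480),interpolation=cv2.INTER_CUBIC)
cv2.imwrite("pics/ct.png",a);cv2.imwrite("pics/cs.png",b)
td=np.load("top0.npy");sd=np.load("scene0.npy")
for n,im,d,rois in(("top",t,td,[(150,210,182,244),(120,280,154,318)]),("scene",s,sd,[(408,314,442,340),(468,290,502,316)])):
  hsv=cv2.cvtColor(im,cv2.COLOR_BGR2HSV)
  for x0,y0,x1,y1 in rois:
    m=cv2.inRange(hsv[y0:y1,x0:x1],(3,140,50),(14,255,255))
    c=max(cv2.findContours(m,0,1)[0],key=cv2.contourArea);e=cv2.fitEllipse(c);u,v=e[0][0]+x0,e[0][1]+y0
    print(n,u,v,e[1],"depthpt",atdepth(n,u,v,d),"z90",atz(n,u,v,.09))
for u,v in[(292,270),(328,250),(374,289),(368,250),(330,290),(355,222),(402,268),(250,260)]:print(u,v,atdepth("top",u,v,td))
E
```

```text
top 165.59037399291992 226.12945175170898 (24.36849021911621, 25.501232147216797) depthpt [0.58296305 0.27319947 0.0938228 ] z90 [0.58357158 0.27434273 0.09      ]
top 136.1933708190918 297.5099506378174 (25.165529251098633, 26.43426513671875) depthpt [0.43985465 0.32400843 0.08893157] z90 [0.43983334 0.32363788 0.09      ]
scene 424.43535804748535 326.4532518386841 (20.86581802368164, 23.434804916381836) depthpt [0.5878874  0.2762081  0.08909391] z90 [0.58848516 0.27654246 0.09      ]
scene 485.414644241333 302.54057598114014 (19.263076782226562, 22.901704788208008) depthpt [0.44424022 0.3250007  0.08908071] z90 [0.44497819 0.32529526 0.09      ]
292 270 [0.4961066  0.01547931 0.12873565]
328 250 [ 0.53453887 -0.05300584  0.14080425]
374 289 [ 0.46215571 -0.14241006  0.12919127]
368 250 [ 0.53723121 -0.13076347  0.12874337]
330 290 [ 0.45851065 -0.0578558   0.14007577]
355 222 [ 0.59067932 -0.10473104  0.13550713]
402 268 [ 0.50387997 -0.1975499   0.12249452]
250 260 [ 0.52658283  0.11408097 -0.00210074]
```

View pics/ct.png

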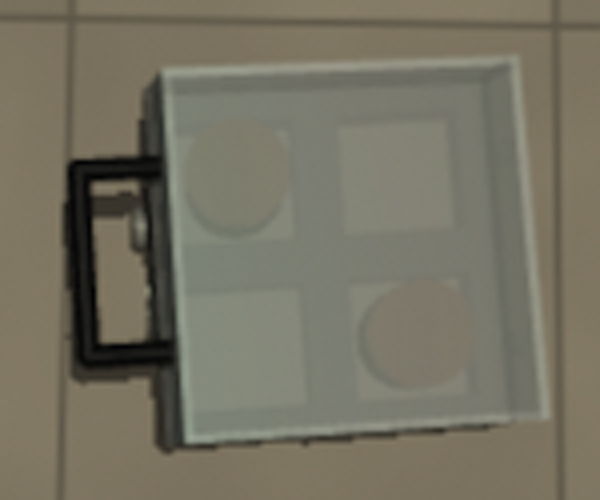

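View pics/cs.png

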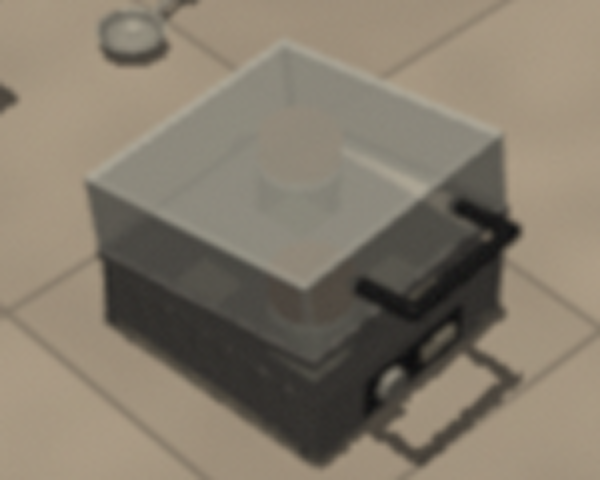

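Crops: lid corners in top at about (310.5,222.5), (399.5,219.5), (407,308.8), (316,315.3); the lid is slightly ajar. Stay jars are in the front-far and rear-near wells. Fitting the pose next.

```bash
cat > fit.py <<'E'
from h import *
from scipy.optimize import least_squares
def base(p,q): return np.r_[p[0],p[1],0]+R.from_rotvec([0,0,p[2]]).apply(q)
def lid(p,q): # q rel to hinge
    return base(p,np.array([0,-.095,.055])+R.from_rotvec([p[3],0,0]).apply(q))
L=lambda x,y:("l",(x*.089,.006 if y<0 else .184,.064))
obs=[("top",*L(1,1),310.5,222.5),("top",*L(1,-1),399.5,219.5),("top",*L(-1,-1),407,308.75),("top",*L(-1,1),316,315.25),
("scene",*L(-1,-1),321.25,170.5),("scene",*L(-1,1),375.5,193.75),("scene",*L(1,1),326.25,232),("scene",*L(1,-1),272,205),
("scene","b",(.089,.089,0),329.5,276.25),("scene","b",(.089,-.089,0),277,240),("scene","b",(-.089,.089,0),375,238.75),
("top","l",(0,.224,.035),291,270.4),("scene","l",(0,.224,.035),365.8,227.5)]
def f(p): return np.concatenate([proj(n,(lid if k=="l" else base)(p,np.array(q)))-[u,v] for n,k,q,u,v in obs])
if __name__=="__main__":
    r=least_squares(f,[.5,-.09,0,.1],loss="soft_l1");p=r.x
    print(p,"\n",r.fun.reshape(-1,2).round(1))
    print("handle",lid(p,np.array([0,.224,.035])),"hinge",lid(p,np.zeros(3)))
    for i,c in enumerate([(-1,-1),(1,-1),(-1,1),(1,1)]):print("cell",i,base(p,np.array([c[0]*.043,c[1]*.043,.012])))
    for th in(0.13,.5,1,1.5,1.7): print(th,lid([*p[:3],th],np.array([0,.224,.035])))
    ty=R.from_rotvec(ctrl.state()["orientation"]).as_matrix();print(ty)
E
python3 fit.py
```

```text
[ 0.50437525 -0.1018011   0.07681364  0.15260331] 
 [[-0.3 -0.4]
 [-0.2 -0.3]
 [-0.   1.3]
 [-0.3  0.7]
 [-0.3 -0.9]
 [ 0.4 -0.8]
 [-0.2 -0.1]
 [-1.  -0.7]
 [-0.9  1. ]
 [-1.   0.8]
 [-0.  -0.6]
 [-0.7  0.3]
 [ 0.2  0.4]]
handle [0.49508407 0.01891829 0.12364388] hinge [ 0.51166537 -0.19652098  0.055     ]
cell 0 [ 0.46480178 -0.14797405  0.012     ]
cell 1 [ 0.55054819 -0.14137457  0.012     ]
cell 2 [ 0.4582023  -0.06222764  0.012     ]
cell 3 [ 0.54394871 -0.05562816  0.012     ]
0.13 [0.49496925 0.02041013 0.11874271]
0.5 [ 0.49786796 -0.01725255  0.19310671]
1 [ 0.50463798 -0.10521478  0.26240008]
1.5 [ 0.51312855 -0.21553194  0.28091468]
1.7 [ 0.51654357 -0.25990296  0.27262336]
[[-9.08218420e-01  4.18495831e-01 -7.35696356e-04]
 [ 4.18496389e-01  9.08217969e-01 -9.45709943e-04]
 [ 2.72396981e-04 -1.16679746e-03 -9.99999282e-01]]
```

```bash
cat > plan.py <<'E'
from h import *
import json
def plan(wps,cmd=None,dp=3):
    """wps: (pos, yaw of tool y axis in world, nrows, jaw); tool down. prints rows of 8"""
    if cmd is None:
        s=ctrl.state();cmd=(s["ee_pos"],s["orientation"])
    P=np.array(cmd[0],float);Q=R.from_rotvec(cmd[1]);rows=[]
    for pos,yaw,n,jaw in wps:
        y=np.array([np.cos(yaw),np.sin(yaw),0]);z=np.array([0,0,-1.]);
        T=R.from_matrix(np.c_[np.cross(y,z),y,z]) if yaw is not None else Q
        P0=P.copy()
        for i in range(n):
            goal=P0+(np.array(pos)-P0)*(i+1)/n
            d=np.round(Q.inv().apply(goal-P)/.8,dp);w=(Q.inv()*T).as_rotvec()/(n-i)/.08;w=np.round(w,2)
            if abs(w).max()>1: w=np.clip(w,-1,1)
            r={k:float(v) for k,v in zip(["x","y","z"],d) if v};r|={k:float(v) for k,v in zip(["wx","wy","wz"],w) if v};r["jaw"]=jaw
            rows.append(r);P=P+Q.apply(d*.8);Q=Q*R.from_rotvec(w*.08)
    while len(rows)%8: rows.append({"jaw":wps[-1][3]})
    for i in range(0,len(rows),8):print(json.dumps(rows[i:i+8]))
    print("end",P,Q.as_rotvec())
E
python3 -c "
from plan import *
y=np.pi/2+.077
plan([((.495,.019,.21),y,12,-.2),((.495,.019,.127),y,4,-.2)])"
```

```text
[{"x": -0.046, "y": -0.039, "z": 0.005, "wz": -0.53, "jaw": -0.2}, {"x": -0.044, "y": -0.041, "z": 0.005, "wz": -0.53, "jaw": -0.2}, {"x": -0.043, "y": -0.043, "z": 0.004, "wz": -0.53, "jaw": -0.2}, {"x": -0.041, "y": -0.045, "z": 0.005, "wz": -0.53, "jaw": -0.2}, {"x": -0.038, "y": -0.046, "z": 0.005, "wz": -0.53, "jaw": -0.2}, {"x": -0.037, "y": -0.048, "z": 0.005, "wz": -0.53, "jaw": -0.2}, {"x": -0.035, "y": -0.049, "z": 0.004, "wz": -0.53, "jaw": -0.2}, {"x": -0.032, "y": -0.051, "z": 0.005, "wz": -0.53, "jaw": -0.2}]
[{"x": -0.031, "y": -0.052, "z": 0.005, "wz": -0.53, "jaw": -0.2}, {"x": -0.028, "y": -0.054, "z": 0.005, "wz": -0.53, "jaw": -0.2}, {"x": -0.026, "y": -0.054, "z": 0.005, "wx": -0.01, "wz": -0.53, "jaw": -0.2}, {"x": -0.023, "y": -0.056, "z": 0.004, "wy": -0.01, "wz": -0.53, "jaw": -0.2}, {"z": 0.026, "jaw": -0.2}, {"z": 0.026, "jaw": -0.2}, {"z": 0.026, "jaw": -0.2}, {"z": 0.026, "jaw": -0.2}]
end [0.4948175  0.01876319 0.12710088] [-1.20936472e-01  3.13921567e+00 -1.62036222e-04]
```

>>> {"method": "jog_arm", "body": {"moves": [{"x": -0.046, "y": -0.039, "z": 0.005, "wz": -0.53, "jaw": -0.2}, {"x": -0.044, "y": -0.041, "z": 0.005, "wz": -0.53, "jaw": -0.2}, {"x": -0.043, "y": -0.043, "z": 0.004, "wz": -0.53, "jaw": -0.2}, {"x": -0.041, "y": -0.045, "z": 0.005, "wz": -0.53, "jaw": -0.2}, {"x": -0.038, "y": -0.046, "z": 0.005, "wz": -0.53, "jaw": -0.2}, {"x": -0.037, "y": -0.048, "z": 0.005, "wz": -0.53, "jaw": -0.2}, {"x": -0.035, "y": -0.049, "z": 0.004, "wz": -0.53, "jaw": -0.2}, {"x": -0.032, "y": -0.051, "z": 0.005, "wz": -0.53, "jaw": -0.2}], "newtons": 25}}

```text
$.moves[0]: bad value
```

>>> {"method": "jog_arm", "body": {"moves": [{"x": -0.031, "y": -0.052, "z": 0.005, "wz": -0.53, "jaw": -0.2}, {"x": -0.028, "y": -0.054, "z": 0.005, "wz": -0.53, "jaw": -0.2}, {"x": -0.026, "y": -0.054, "z": 0.005, "wx": -0.01, "wz": -0.53, "jaw": -0.2}, {"x": -0.023, "y": -0.056, "z": 0.004, "wy": -0.01, "wz": -0.53, "jaw": -0.2}, {"jaw": -0.2}, {"jaw": -0.2}, {"jaw": -0.2}, {"jaw": -0.2}]}}

```text
$.moves[0]: bad value
```

```bash
python3 - <<'E'
from plan import *
s=ctrl.state();print({k:np.round(s[k],4) for k in("t","qpos","ee_pos","orientation","contact_force","opening")})
plan([((.495,.019,.127),np.pi/2+.077,4,-.2)])
t,_=optics.grab_frame("top");c,_=optics.grab_frame("scene")
print(proj("top",s["ee_pos"]),proj("scene",s["ee_pos"]))
a=cv2.resize(t[200:330,250:400],None,fx=2.6,fy=2.6);b=cv2.resize(c[130:260,290:440],None,fx=2.6,fy=2.6)
cv2.imwrite("pics/p5.png",np.hstack([a,b]))
E
```

```text
{'t': np.float64(0.1), 'qpos': array([0.9213, 0.1046, 0.0966, 1.5639, 0.    , 1.3531]), 'ee_pos': array([0.2509, 0.5447, 0.2556]), 'orientation': array([-6.7290e-01, -3.0682e+00,  1.7000e-03]), 'contact_force': array([ 0.0615, -0.3781, -0.0476]), 'opening': np.float64(0.0851)}
[{"x": -0.138, "y": -0.117, "z": 0.04, "wz": -1.0, "jaw": -0.2}, {"x": -0.128, "y": -0.128, "z": 0.041, "wz": -1.0, "jaw": -0.2}, {"x": -0.118, "y": -0.138, "z": 0.04, "wx": -0.01, "wz": -1.0, "jaw": -0.2}, {"x": -0.106, "y": -0.147, "z": 0.04, "wy": -0.01, "wz": -1.0, "jaw": -0.2}, {"jaw": -0.2}, {"jaw": -0.2}, {"jaw": -0.2}, {"jaw": -0.2}]
end [0.49488773 0.01869781 0.1270451 ] [ 1.75492239e-01  3.13643247e+00 -4.31093184e-04]
[-46.44418086 411.66578735] [658.88705138 260.68085082]
```

View pics/p5.png

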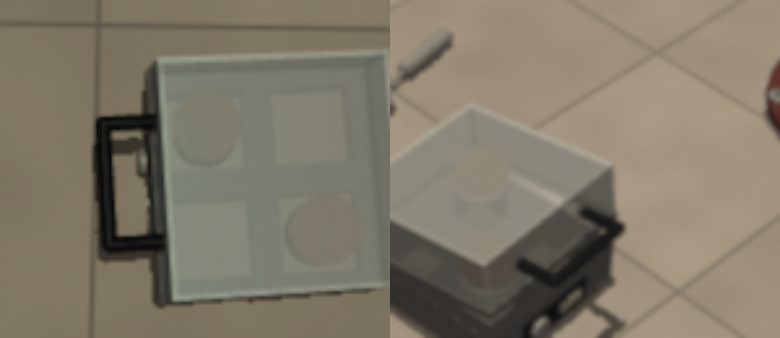

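Both calls were refused because each row needs all seven keys, so nothing moved and the picture is unchanged: bar at about (291,270) in top. I'm writing full rows now.

```bash
python3 - <<'E'
s=open("plan.py").read()
s=s.replace(',d) if v};r|=',',d)};r|=').replace(',w) if v};r["jaw"]',',w)};r["jaw"]').replace('rows.append({"jaw":wps[-1][3]})','rows.append(dict(x=0,y=0,z=0,wx=0,wy=0,wz=0,jaw=wps[-1][3]))').replace('float(v) for','float(v)+0. for')
open("plan.py","w").write(s)
E
```

>>> {"method": "jog_arm", "body": {"moves": [{"x": -0.046, "y": -0.039, "z": 0.005, "wx": 0, "wy": 0, "wz": -0.53, "jaw": -0.2}, {"x": -0.044, "y": -0.041, "z": 0.005, "wx": 0, "wy": 0, "wz": -0.53, "jaw": -0.2}, {"x": -0.043, "y": -0.043, "z": 0.004, "wx": 0, "wy": 0, "wz": -0.53, "jaw": -0.2}, {"x": -0.041, "y": -0.045, "z": 0.005, "wx": 0, "wy": 0, "wz": -0.53, "jaw": -0.2}, {"x": -0.038, "y": -0.046, "z": 0.005, "wx": 0, "wy": 0, "wz": -0.53, "jaw": -0.2}, {"x": -0.037, "y": -0.048, "z": 0.005, "wx": 0, "wy": 0, "wz": -0.53, "jaw": -0.2}, {"x": -0.035, "y": -0.049, "z": 0.004, "wx": 0, "wy": 0, "wz": -0.53, "jaw": -0.2}, {"x": -0.032, "y": -0.051, "z": 0.005, "wx": 0, "wy": 0, "wz": -0.53, "jaw": -0.2}], "newtons": 25}}

```text
t: 1.2
ee_pos: [0.414, 0.1931, 0.2258]
orientation: [0.143, 3.138, 0.0]
contact_force: [0.9, 0.3, -0.3]
opening: 0.0341
grip_force: 0.0
```

>>> {"method": "jog_arm", "body": {"moves": [{"x": -0.031, "y": -0.052, "z": 0.005, "wx": 0, "wy": 0, "wz": -0.53, "jaw": -0.2}, {"x": -0.028, "y": -0.054, "z": 0.005, "wx": 0, "wy": 0, "wz": -0.53, "jaw": -0.2}, {"x": -0.026, "y": -0.054, "z": 0.005, "wx": 0, "wy": 0, "wz": -0.53, "jaw": -0.2}, {"x": -0.023, "y": -0.056, "z": 0.004, "wx": 0, "wy": 0, "wz": -0.53, "jaw": -0.2}, {"x": 0, "y": 0, "z": 0, "wx": 0, "wy": 0, "wz": 0, "jaw": -0.2}, {"x": 0, "y": 0, "z": 0, "wx": 0, "wy": 0, "wz": 0, "jaw": -0.2}, {"x": 0, "y": 0, "z": 0, "wx": 0, "wy": 0, "wz": 0, "jaw": -0.2}, {"x": 0, "y": 0, "z": 0, "wx": 0, "wy": 0, "wz": 0, "jaw": -0.2}]}}

```text
t: 2.2
ee_pos: [0.4949, 0.0199, 0.2109]
orientation: [-0.123, 3.139, 0.0]
contact_force: [0.5, -0.3, -0.7]
opening: 0.0341
grip_force: 0.0
```

```bash
python3 - <<'E'
from plan import *
s=ctrl.state();print({k:np.round(s[k],4) for k in("t","qpos","ee_pos","orientation","contact_force","opening")})
plan([((.495,.019,.127),np.pi/2+.077,4,-.2)])
t,_=optics.grab_frame("top");c,_=optics.grab_frame("scene")
print(proj("top",s["ee_pos"]),proj("scene",s["ee_pos"]))
a=cv2.resize(t[200:330,250:400],None,fx=2.6,fy=2.6);b=cv2.resize(c[130:260,290:440],None,fx=2.6,fy=2.6)
cv2.imwrite("pics/p6.png",np.hstack([a,b]))
E
```

```text
{'t': np.float64(2.2), 'qpos': array([-2.2470e-01, -2.2280e-01, -3.0020e-01,  1.4931e+00,  1.0000e-04,
       -3.0300e-01]), 'ee_pos': array([0.4949, 0.0199, 0.2109]), 'orientation': array([-1.2300e-01,  3.1388e+00,  1.0000e-04]), 'contact_force': array([ 0.5157, -0.2874, -0.6745]), 'opening': np.float64(0.0341)}
[{"x": 0.0, "y": 0.0, "z": 0.026, "wx": 0.0, "wy": 0.0, "wz": 0.0, "jaw": -0.2}, {"x": 0.0, "y": -0.001, "z": 0.026, "wx": 0.0, "wy": 0.0, "wz": 0.01, "jaw": -0.2}, {"x": 0.0, "y": 0.0, "z": 0.027, "wx": 0.0, "wy": 0.0, "wz": 0.0, "jaw": -0.2}, {"x": 0.0, "y": 0.0, "z": 0.026, "wx": 0.0, "wy": 0.0, "wz": 0.01, "jaw": -0.2}, {"x": 0, "y": 0, "z": 0, "wx": 0, "wy": 0, "wz": 0, "jaw": -0.2}, {"x": 0, "y": 0, "z": 0, "wx": 0, "wy": 0, "wz": 0, "jaw": -0.2}, {"x": 0, "y": 0, "z": 0, "wx": 0, "wy": 0, "wz": 0, "jaw": -0.2}, {"x": 0, "y": 0, "z": 0, "wx": 0, "wy": 0, "wz": 0, "jaw": -0.2}]
end [0.4949678  0.01909668 0.12689705] [-1.20487082e-01  3.13891471e+00  6.32036175e-05]
[287.23491645 267.02337391] [369.04152083 199.8672254 ]
```

View pics/p6.png

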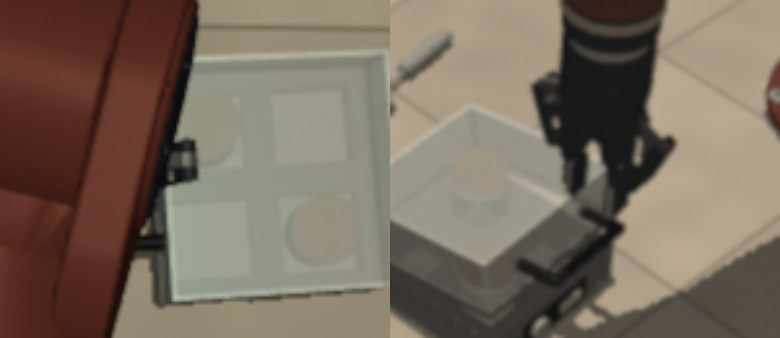

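The gripper hangs over the bar (scene about (368,205); bar middle about (366,227)), lined up with the bar's direction. Going down and closing.

>>> {"method": "jog_arm", "body": {"moves": [{"x": 0, "y": 0, "z": 0.026, "wx": 0, "wy": 0, "wz": 0, "jaw": -0.2}, {"x": 0, "y": -0.001, "z": 0.026, "wx": 0, "wy": 0, "wz": 0.01, "jaw": -0.2}, {"x": 0, "y": 0, "z": 0.027, "wx": 0, "wy": 0, "wz": 0, "jaw": -0.2}, {"x": 0, "y": 0, "z": 0.026, "wx": 0, "wy": 0, "wz": 0.01, "jaw": -0.2}, {"x": 0, "y": 0, "z": 0, "wx": 0, "wy": 0, "wz": 0, "jaw": -0.4}, {"x": 0, "y": 0, "z": 0, "wx": 0, "wy": 0, "wz": 0, "jaw": -0.6}, {"x": 0, "y": 0, "z": 0, "wx": 0, "wy": 0, "wz": 0, "jaw": -0.9}, {"x": 0, "y": 0, "z": 0, "wx": 0, "wy": 0, "wz": 0, "jaw": -0.9}], "newtons": 25}}

```text
t: 3.3
ee_pos: [0.4952, 0.0206, 0.1278]
orientation: [-0.121, 3.138, 0.008]
contact_force: [-1.1, 13.8, 2.5]
opening: 0.0112
grip_force: 27.3
```

```bash
python3 - <<'E'
from plan import *
from fit import lid
s=ctrl.state();print({k:np.round(s[k],4) for k in("t","qpos","ee_pos","contact_force","opening","grip_force")})
p=[.50437525,-.1018011,.07681364]
g=lambda th:lid([*p,th],np.array([0,.224,.035]))
off=s["ee_pos"]-g(.1526);print(off)
y=np.pi/2+.077
plan([(g(th)+off,y,1,-.9) for th in np.linspace(.1526,1.62,33)[1:]]) 
E
```

```text
{'t': np.float64(3.3), 'qpos': array([-0.226 , -0.2038, -0.4346,  1.3401,  0.0051, -0.3033]), 'ee_pos': array([0.4952, 0.0206, 0.1278]), 'contact_force': array([-1.1219, 13.8316,  2.5323]), 'opening': np.float64(0.0112), 'grip_force': np.float64(27.275)}
[0.00015821 0.00164283 0.00414846]
[{"x": 0.0, "y": -0.004, "z": -0.012, "wx": 0.06, "wy": 0.02, "wz": 0.0, "jaw": -0.9}, {"x": 0.0, "y": -0.005, "z": -0.012, "wx": 0.0, "wy": 0.0, "wz": 0.0, "jaw": -0.9}, {"x": 0.0, "y": -0.005, "z": -0.012, "wx": 0.0, "wy": 0.0, "wz": 0.0, "jaw": -0.9}, {"x": 0.0, "y": -0.006, "z": -0.012, "wx": 0.0, "wy": 0.0, "wz": 0.0, "jaw": -0.9}, {"x": 0.0, "y": -0.007, "z": -0.011, "wx": 0.0, "wy": 0.0, "wz": 0.0, "jaw": -0.9}, {"x": 0.0, "y": -0.006, "z": -0.011, "wx": 0.0, "wy": 0.0, "wz": 0.0, "jaw": -0.9}, {"x": 0.0, "y": -0.008, "z": -0.011, "wx": 0.0, "wy": 0.0, "wz": 0.0, "jaw": -0.9}, {"x": 0.0, "y": -0.008, "z": -0.01, "wx": 0.0, "wy": 0.0, "wz": 0.0, "jaw": -0.9}]
[{"x": 0.0, "y": -0.008, "z": -0.01, "wx": 0.0, "wy": 0.0, "wz": 0.0, "jaw": -0.9}, {"x": 0.0, "y": -0.009, "z": -0.01, "wx": 0.0, "wy":
[... 1262 characters left out ...]
0, "wz": 0.0, "jaw": -0.9}, {"x": 0.0, "y": -0.013, "z": -0.001, "wx": 0.0, "wy": 0.0, "wz": 0.0, "jaw": -0.9}, {"x": 0.0, "y": -0.013, "z": -0.001, "wx": 0.0, "wy": 0.0, "wz": 0.0, "jaw": -0.9}, {"x": 0.0, "y": -0.013, "z": 0.0, "wx": 0.0, "wy": 0.0, "wz": 0.0, "jaw": -0.9}, {"x": 0.0, "y": -0.013, "z": 0.001, "wx": 0.0, "wy": 0.0, "wz": 0.0, "jaw": -0.9}, {"x": 0.0, "y": -0.013, "z": 0.001, "wx": 0.0, "wy": 0.0, "wz": 0.0, "jaw": -0.9}, {"x": 0.0, "y": -0.013, "z": 0.002, "wx": 0.0, "wy": 0.0, "wz": 0.0, "jaw": -0.9}, {"x": 0.0, "y": -0.012, "z": 0.002, "wx": 0.0, "wy": 0.0, "wz": 0.0, "jaw": -0.9}]
end [ 0.51543451 -0.24032621  0.28133903] [ 1.21252723e-01 -3.13909635e+00 -2.13494817e-04]
```

>>> {"method": "jog_arm", "body": {"moves": [{"x": 0, "y": -0.002, "z": -0.012, "wx": 0, "wy": 0, "wz": 0, "jaw": -0.9}, {"x": 0, "y": -0.005, "z": -0.012, "wx": 0, "wy": 0, "wz": 0, "jaw": -0.9}, {"x": 0, "y": -0.005, "z": -0.012, "wx": 0, "wy": 0, "wz": 0, "jaw": -0.9}, {"x": 0, "y": -0.006, "z": -0.012, "wx": 0, "wy": 0, "wz": 0, "jaw": -0.9}, {"x": 0, "y": -0.007, "z": -0.011, "wx": 0, "wy": 0, "wz": 0, "jaw": -0.9}, {"x": 0, "y": -0.006, "z": -0.011, "wx": 0, "wy": 0, "wz": 0, "jaw": -0.9}, {"x": 0, "y": -0.008, "z": -0.011, "wx": 0, "wy": 0, "wz": 0, "jaw": -0.9}, {"x": 0, "y": -0.008, "z": -0.01, "wx": 0, "wy": 0, "wz": 0, "jaw": -0.9}]}}

```text
t: 4.3
ee_pos: [0.4981, -0.0154, 0.2021]
orientation: [-0.123, 3.136, 0.013]
contact_force: [-4.4, 25.4, 14.6]
opening: 0.011
grip_force: 27.7
```

```bash
python3 - <<'E'
from plan import *
s=ctrl.state();x0,y0,z0=s["ee_pos"];print(s["moment"].round(2))
Q=R.from_matrix(np.c_[np.cross([-np.sin(.077),np.cos(.077),0],[0,0,-1]),[-np.sin(.077),np.cos(.077),0],[0,0,-1]]).as_rotvec()
w=[]
for a in np.linspace(.631,1.8,25)[1:]:
    y=-.198+.226*np.cos(a);z=.0688+.226*np.sin(a);w.append(((x0+(y-y0)*-.077,y,z),np.pi/2+.077,1,-.9))
plan(w,cmd=((x0,-.0185,.1997),Q))
E
```

```text
[5.41 0.85 0.03]
[{"x": 0.0, "y": -0.005, "z": -0.014, "wx": 0.0, "wy": 0.0, "wz": 0.0, "jaw": -0.9}, {"x": 0.0, "y": -0.009, "z": -0.01, "wx": 0.0, "wy": 0.0, "wz": 0.0, "jaw": -0.9}, {"x": 0.0, "y": -0.009, "z": -0.01, "wx": 0.0, "wy": 0.0, "wz": 0.0, "jaw": -0.9}, {"x": 0.0, "y": -0.01, "z": -0.01, "wx": 0.0, "wy": 0.0, "wz": 0.0, "jaw": -0.9}, {"x": 0.0, "y": -0.01, "z": -0.009, "wx": 0.0, "wy": 0.0, "wz": 0.0, "jaw": -0.9}, {"x": 0.0, "y": -0.011, "z": -0.009, "wx": 0.0, "wy": 0.0, "wz": 0.0, "jaw": -0.9}, {"x": 0.0, "y": -0.011, "z": -0.008, "wx": 0.0, "wy": 0.0, "wz": 0.0, "jaw": -0.9}, {"x": 0.0, "y": -0.012, "z": -0.007, "wx": 0.0, "wy": 0.0, "wz": 0.0, "jaw": -0.9}]
[{"x": 0.0, "y": -0.012, "z": -0.007, "wx": 0.0, "wy": 0.0, "wz": 0.0, "jaw": -0.9}, {"x": 0.0, "y": -0.012, "z": -0.006, "wx": 0.0, "wy": 0.0, "wz": 0.0, "jaw": -0.9}, {"x": 0.0, "y": -0.013, "z": -0.006, "wx": 0.0, "wy": 0.0, "wz": 0.0, "jaw": -0.9}, {"x": 0.0, "y": -0.012, "z": -0.005, "wx": 0.0, "wy": 0.0, "wz": 0.0, "jaw": -0.9}, {"x": 0.0, "y": -0.014, "z": -0.005, "wx": 0.0, "wy": 0.0, "wz": 0.0, "jaw": -
[... 303 characters left out ...]
.0, "wy": 0.0, "wz": 0.0, "jaw": -0.9}, {"x": 0.0, "y": -0.014, "z": -0.001, "wx": 0.0, "wy": 0.0, "wz": 0.0, "jaw": -0.9}, {"x": 0.0, "y": -0.014, "z": -0.001, "wx": 0.0, "wy": 0.0, "wz": 0.0, "jaw": -0.9}, {"x": 0.0, "y": -0.014, "z": 0.0, "wx": 0.0, "wy": 0.0, "wz": 0.0, "jaw": -0.9}, {"x": 0.0, "y": -0.014, "z": 0.001, "wx": 0.0, "wy": 0.0, "wz": 0.0, "jaw": -0.9}, {"x": 0.0, "y": -0.013, "z": 0.002, "wx": 0.0, "wy": 0.0, "wz": 0.0, "jaw": -0.9}, {"x": 0.0, "y": -0.014, "z": 0.002, "wx": 0.0, "wy": 0.0, "wz": 0.0, "jaw": -0.9}, {"x": 0.0, "y": -0.013, "z": 0.003, "wx": 0.0, "wy": 0.0, "wz": 0.0, "jaw": -0.9}]
end [ 0.51587356 -0.24901495  0.2885    ] [-0.12092144  3.13926463 -0.        ]
```

>>> {"method": "jog_arm", "body": {"moves": [{"x": 0, "y": -0.005, "z": -0.014, "wx": 0, "wy": 0, "wz": 0, "jaw": -0.9}, {"x": 0, "y": -0.009, "z": -0.01, "wx": 0, "wy": 0, "wz": 0, "jaw": -0.9}, {"x": 0, "y": -0.009, "z": -0.01, "wx": 0, "wy": 0, "wz": 0, "jaw": -0.9}, {"x": 0, "y": -0.01, "z": -0.01, "wx": 0, "wy": 0, "wz": 0, "jaw": -0.9}, {"x": 0, "y": -0.01, "z": -0.009, "wx": 0, "wy": 0, "wz": 0, "jaw": -0.9}, {"x": 0, "y": -0.011, "z": -0.009, "wx": 0, "wy": 0, "wz": 0, "jaw": -0.9}, {"x": 0, "y": -0.011, "z": -0.008, "wx": 0, "wy": 0, "wz": 0, "jaw": -0.9}, {"x": 0, "y": -0.012, "z": -0.007, "wx": 0, "wy": 0, "wz": 0, "jaw": -0.9}]}}

```text
t: 5.3
ee_pos: [0.5031, -0.0799, 0.2634]
orientation: [-0.12, 3.136, 0.003]
contact_force: [-0.2, 9.7, 8.9]
opening: 0.0106
grip_force: 25.8
```

>>> {"method": "jog_arm", "body": {"moves": [{"x": 0, "y": -0.011, "z": -0.008, "wx": 0, "wy": 0, "wz": 0, "jaw": -0.9}, {"x": 0, "y": -0.012, "z": -0.006, "wx": 0, "wy": 0, "wz": 0, "jaw": -0.9}, {"x": 0, "y": -0.013, "z": -0.006, "wx": 0, "wy": 0, "wz": 0, "jaw": -0.9}, {"x": 0, "y": -0.012, "z": -0.005, "wx": 0, "wy": 0, "wz": 0, "jaw": -0.9}, {"x": 0, "y": -0.014, "z": -0.005, "wx": 0, "wy": 0, "wz": 0, "jaw": -0.9}, {"x": 0, "y": -0.013, "z": -0.004, "wx": 0, "wy": 0, "wz": 0, "jaw": -0.9}, {"x": 0, "y": -0.013, "z": -0.003, "wx": 0, "wy": 0, "wz": 0, "jaw": -0.9}, {"x": 0, "y": -0.014, "z": -0.002, "wx": 0, "wy": 0, "wz": 0, "jaw": -0.9}]}}

```text
t: 6.3
ee_pos: [0.5094, -0.1625, 0.2939]
orientation: [-0.119, 3.137, -0.001]
contact_force: [3.7, 4.0, 8.1]
opening: 0.0105
grip_force: 26.1
```

>>> {"method": "jog_arm", "body": {"moves": [{"x": 0, "y": -0.013, "z": -0.002, "wx": 0, "wy": 0, "wz": 0, "jaw": -0.9}, {"x": 0, "y": -0.014, "z": -0.002, "wx": 0, "wy": 0, "wz": 0, "jaw": -0.9}, {"x": 0, "y": -0.014, "z": -0.001, "wx": 0, "wy": 0, "wz": 0, "jaw": -0.9}, {"x": 0, "y": -0.014, "z": 0, "wx": 0, "wy": 0, "wz": 0, "jaw": -0.9}, {"x": 0, "y": -0.014, "z": 0.001, "wx": 0, "wy": 0, "wz": 0, "jaw": -0.9}, {"x": 0, "y": -0.013, "z": 0.002, "wx": 0, "wy": 0, "wz": 0, "jaw": -0.9}, {"x": 0, "y": -0.014, "z": 0.002, "wx": 0, "wy": 0, "wz": 0, "jaw": -0.9}, {"x": 0, "y": -0.013, "z": 0.003, "wx": 0, "wy": 0, "wz": 0, "jaw": -0.9}]}}

```text
t: 7.3
ee_pos: [0.5158, -0.2498, 0.2904]
orientation: [-0.118, 3.138, -0.001]
contact_force: [5.9, 2.7, 1.6]
opening: 0.0113
grip_force: 25.5
```

>>> {"method": "jog_arm", "body": {"moves": [{"x": 0, "y": 0, "z": 0, "wx": 0, "wy": 0, "wz": 0, "jaw": -0.2}, {"x": 0, "y": 0, "z": 0, "wx": 0, "wy": 0, "wz": 0, "jaw": -0.2}, {"x": 0, "y": 0, "z": 0, "wx": 0, "wy": 0, "wz": 0, "jaw": -0.2}, {"x": 0, "y": 0, "z": -0.02, "wx": 0, "wy": 0, "wz": 0, "jaw": -0.2}, {"x": 0, "y": 0, "z": -0.025, "wx": 0, "wy": 0, "wz": 0, "jaw": -0.2}, {"x": 0, "y": 0, "z": -0.025, "wx": 0, "wy": 0, "wz": 0, "jaw": -0.2}, {"x": 0, "y": 0, "z": -0.025, "wx": 0, "wy": 0, "wz": 0, "jaw": -0.2}, {"x": 0, "y": 0, "z": 0, "wx": 0, "wy": 0, "wz": 0, "jaw": -0.2}]}}

```text
t: 8.3
ee_pos: [0.5158, -0.2493, 0.3684]
orientation: [-0.119, 3.137, -0.004]
contact_force: [0.4, -0.2, -0.7]
opening: 0.0341
grip_force: 0.0
```

```bash
python3 - <<'E'
from plan import *
s=ctrl.state();print({k:np.round(s[k],4) for k in("t","qpos","ee_pos","orientation","contact_force","opening","grip_force")})
plan([((.47,.15,.34),1.65,9,.0),((.442,.3245,.20),0.86,11,1),((.442,.3245,.20),0.86,4,1)])
E
```

```text
{'t': np.float64(8.3), 'qpos': array([-0.6784,  0.0762,  0.2744,  1.7653,  0.    , -0.754 ]), 'ee_pos': array([ 0.5158, -0.2493,  0.3684]), 'orientation': array([-0.1185,  3.1366, -0.0038]), 'contact_force': array([ 0.4342, -0.225 , -0.6924]), 'opening': np.float64(0.0341), 'grip_force': np.float64(0.0)}
[{"x": 0.002, "y": 0.056, "z": 0.004, "wx": 0.0, "wy": 0.0, "wz": -0.01, "jaw": 0.0}, {"x": 0.002, "y": 0.056, "z": 0.004, "wx": 0.0, "wy": 0.0, "wz": 0.0, "jaw": 0.0}, {"x": 0.002, "y": 0.055, "z": 0.003, "wx": 0.0, "wy": 0.0, "wz": -0.01, "jaw": 0.0}, {"x": 0.002, "y": 0.056, "z": 0.004, "wx": -0.01, "wy": 0.01, "wz": 0.0, "jaw": 0.0}, {"x": 0.003, "y": 0.056, "z": 0.004, "wx": 0.0, "wy": 0.0, "wz": -0.01, "jaw": 0.0}, {"x": 0.002, "y": 0.056, "z": 0.004, "wx": -0.01, "wy": 0.01, "wz": 0.0, "jaw": 0.0}, {"x": 0.002, "y": 0.056, "z": 0.004, "wx": 0.0, "wy": 0.0, "wz": -0.01, "jaw": 0.0}, {"x": 0.002, "y": 0.055, "z": 0.004, "wx": -0.01, "wy": 0.01, "wz": 0.0, "jaw": 0.0}]
[{"x": 0.002, "y": 0.056, "z": 0.004, "wx": 0.0, "wy": 0.0, "wz": -0.01, "jaw": 0.0}, {"x": 0.002, "y": 0.02, "z
[... 549 characters left out ...]
, "y": 0.017, "z": 0.016, "wx": 0.0, "wy": 0.0, "wz": 0.89, "jaw": 1}, {"x": 0.012, "y": 0.016, "z": 0.016, "wx": 0.0, "wy": 0.0, "wz": 0.9, "jaw": 1}, {"x": 0.014, "y": 0.015, "z": 0.016, "wx": 0.0, "wy": 0.0, "wz": 0.89, "jaw": 1}, {"x": 0.014, "y": 0.014, "z": 0.016, "wx": 0.0, "wy": 0.0, "wz": 0.9, "jaw": 1}, {"x": 0.0, "y": 0.0, "z": 0.0, "wx": 0.0, "wy": 0.0, "wz": 0.0, "jaw": 1}, {"x": 0.0, "y": 0.0, "z": 0.0, "wx": 0.0, "wy": 0.0, "wz": 0.0, "jaw": 1}, {"x": 0.0, "y": 0.0, "z": 0.0, "wx": 0.0, "wy": 0.0, "wz": 0.0, "jaw": 1}, {"x": 0.0, "y": 0.0, "z": 0.0, "wx": 0.0, "wy": 0.0, "wz": 0.0, "jaw": 1}]
end [0.44205481 0.32439723 0.1996825 ] [1.09313448e+00 2.94494439e+00 1.51056975e-05]
```

>>> {"method": "jog_arm", "body": {"moves": [{"x": 0.002, "y": 0.056, "z": 0.004, "wx": -0.01, "wy": 0.01, "wz": -0.01, "jaw": 0}, {"x": 0.002, "y": 0.056, "z": 0.004, "wx": 0, "wy": 0, "wz": 0, "jaw": 0}, {"x": 0.002, "y": 0.055, "z": 0.003, "wx": 0, "wy": 0, "wz": -0.01, "jaw": 0}, {"x": 0.002, "y": 0.056, "z": 0.004, "wx": 0, "wy": 0, "wz": 0, "jaw": 0}, {"x": 0.003, "y": 0.056, "z": 0.004, "wx": 0, "wy": 0, "wz": 0, "jaw": 0}, {"x": 0.002, "y": 0.056, "z": 0.004, "wx": 0, "wy": 0, "wz": 0, "jaw": 0}, {"x": 0.002, "y": 0.056, "z": 0.004, "wx": 0, "wy": 0, "wz": 0, "jaw": 0}, {"x": 0.002, "y": 0.055, "z": 0.004, "wx": 0, "wy": 0, "wz": 0, "jaw": 0}]}}

```text
t: 9.3
ee_pos: [0.4738, 0.1072, 0.3408]
orientation: [0.121, -3.138, -0.001]
contact_force: [0.7, -0.4, -0.4]
opening: 0.0429
grip_force: 0.0
```

>>> {"method": "jog_arm", "body": {"moves": [{"x": 0.002, "y": 0.056, "z": 0.004, "wx": 0, "wy": 0, "wz": 0, "jaw": 0}, {"x": 0.002, "y": 0.02, "z": 0.016, "wx": 0, "wy": 0, "wz": 0.9, "jaw": 1}, {"x": 0.003, "y": 0.02, "z": 0.016, "wx": 0, "wy": 0, "wz": 0.9, "jaw": 1}, {"x": 0.004, "y": 0.02, "z": 0.016, "wx": 0, "wy": 0, "wz": 0.9, "jaw": 1}, {"x": 0.006, "y": 0.019, "z": 0.015, "wx": 0, "wy": 0, "wz": 0.9, "jaw": 1}, {"x": 0.007, "y": 0.019, "z": 0.016, "wx": 0, "wy": 0, "wz": 0.9, "jaw": 1}, {"x": 0.008, "y": 0.018, "z": 0.016, "wx": 0, "wy": 0, "wz": 0.9, "jaw": 1}, {"x": 0.01, "y": 0.017, "z": 0.016, "wx": 0, "wy": 0, "wz": 0.9, "jaw": 1}]}}

```text
t: 10.3
ee_pos: [0.4516, 0.2617, 0.2485]
orientation: [-0.669, -3.068, -0.0]
contact_force: [0.5, 0.3, -0.3]
opening: 0.0855
grip_force: 0.0
```

>>> {"method": "jog_arm", "body": {"moves": [{"x": 0.011, "y": 0.017, "z": 0.016, "wx": 0, "wy": 0, "wz": 0.89, "jaw": 1}, {"x": 0.012, "y": 0.016, "z": 0.016, "wx": 0, "wy": 0, "wz": 0.9, "jaw": 1}, {"x": 0.014, "y": 0.015, "z": 0.016, "wx": 0, "wy": 0, "wz": 0.89, "jaw": 1}, {"x": 0.014, "y": 0.014, "z": 0.016, "wx": 0, "wy": 0, "wz": 0.9, "jaw": 1}, {"x": 0, "y": 0, "z": 0, "wx": 0, "wy": 0, "wz": 0, "jaw": 1}, {"x": 0, "y": 0, "z": 0, "wx": 0, "wy": 0, "wz": 0, "jaw": 1}, {"x": 0, "y": 0, "z": 0, "wx": 0, "wy": 0, "wz": 0, "jaw": 1}, {"x": 0, "y": 0, "z": 0, "wx": 0, "wy": 0, "wz": 0, "jaw": 1}]}}

```text
t: 11.3
ee_pos: [0.4424, 0.3247, 0.1989]
orientation: [-1.097, -2.943, -0.002]
contact_force: [-0.1, 0.3, -1.0]
opening: 0.0853
grip_force: 0.0
```

```bash
python3 - <<'E'
from plan import *
s=ctrl.state();print({k:np.round(s[k],4) for k in("t","qpos","ee_pos","orientation","contact_force","opening","grip_force")})
plan([((.442,.3245,.082),0.86,6,1)])
for n in("top","scene"):
    p,d=optics.grab_frame(n);cv2.imwrite(f"pics/{n}7.png",p);np.save(n+"7.npy",d)
t=cv2.imread("pics/top7.png");c=cv2.imread("pics/scene7.png")
a=cv2.resize(t[200:340,255:415],None,fx=2.5,fy=2.5,interpolation=2);b=cv2.resize(c[120:290,240:400],None,fx=2.5,fy=2.5,interpolation=2)
cv2.imwrite("pics/p7.png",np.hstack([cv2.copyMakeBorder(a,0,75,0,0,0),b]))
E
```

```text
{'t': np.float64(11.3), 'qpos': array([ 3.9410e-01, -5.6600e-02, -1.6980e-01,  1.4573e+00,  1.0000e-03,
        1.1077e+00]), 'ee_pos': array([0.4424, 0.3247, 0.1989]), 'orientation': array([-1.0970e+00, -2.9433e+00, -1.5000e-03]), 'contact_force': array([-0.0768,  0.257 , -0.957 ]), 'opening': np.float64(0.0853), 'grip_force': np.float64(0.0)}
[{"x": 0.0, "y": 0.0, "z": 0.024, "wx": 0.0, "wy": 0.0, "wz": -0.01, "jaw": 1}, {"x": 0.0, "y": 0.0, "z": 0.025, "wx": 0.0, "wy": 0.0, "wz": 0.0, "jaw": 1}, {"x": 0.0, "y": 0.0, "z": 0.024, "wx": 0.0, "wy": 0.0, "wz": -0.01, "jaw": 1}, {"x": 0.0, "y": 0.0, "z": 0.024, "wx": 0.0, "wy": 0.0, "wz": 0.0, "jaw": 1}, {"x": 0.0, "y": -0.001, "z": 0.025, "wx": 0.0, "wy": 0.0, "wz": -0.01, "jaw": 1}, {"x": 0.0, "y": 0.0, "z": 0.024, "wx": 0.01, "wy": -0.01, "wz": 0.0, "jaw": 1}, {"x": 0, "y": 0, "z": 0, "wx": 0, "wy": 0, "wz": 0, "jaw": 1}, {"x": 0, "y": 0, "z": 0, "wx": 0, "wy": 0, "wz": 0, "jaw": 1}]
end [0.44186902 0.32419872 0.08206844] [-1.09366989e+00 -2.94506320e+00  7.99516649e-05]
```

View pics/p7.png

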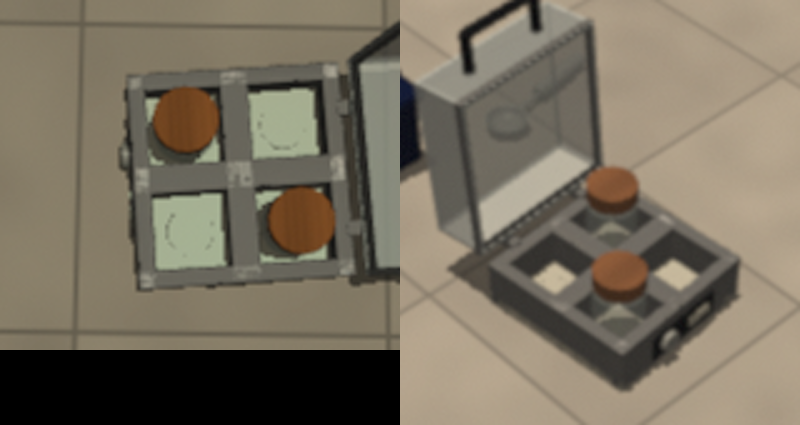

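The picture shows the lid standing upright, stay jars in cells 3 and 0, and cells 1 (crop 283,120) and 2 (crop 188,230) empty. Next I squeeze jar_a once across, to centre it and get a robot-based reference.

>>> {"method": "jog_arm", "body": {"moves": [{"x": 0, "y": 0, "z": 0.024, "wx": 0, "wy": 0, "wz": 0, "jaw": 1}, {"x": 0, "y": 0, "z": 0.025, "wx": 0, "wy": 0, "wz": 0, "jaw": 1}, {"x": 0, "y": 0, "z": 0.024, "wx": 0, "wy": 0, "wz": 0, "jaw": 1}, {"x": 0, "y": 0, "z": 0.024, "wx": 0, "wy": 0, "wz": 0, "jaw": 1}, {"x": 0, "y": 0, "z": 0.025, "wx": 0, "wy": 0, "wz": 0, "jaw": 1}, {"x": 0, "y": 0, "z": 0.024, "wx": 0, "wy": 0, "wz": 0, "jaw": 1}, {"x": 0, "y": 0, "z": 0, "wx": 0, "wy": 0, "wz": 0, "jaw": 0.6}, {"x": 0, "y": 0, "z": 0, "wx": 0, "wy": 0, "wz": 0, "jaw": 0.4}], "newtons": 20}}

```text
t: 12.4
ee_pos: [0.4423, 0.3252, 0.0821]
orientation: [-1.097, -2.943, -0.001]
contact_force: [-0.1, -0.5, -0.2]
opening: 0.06
grip_force: 0.0
```

>>> {"method": "jog_arm", "body": {"moves": [{"x": 0, "y": 0, "z": 0, "wx": 0, "wy": 0, "wz": 0, "jaw": 0.3}, {"x": 0, "y": 0, "z": 0, "wx": 0, "wy": 0, "wz": 0, "jaw": 0.2}, {"x": 0, "y": 0, "z": 0, "wx": 0, "wy": 0, "wz": 0, "jaw": 0.2}, {"x": 0, "y": 0, "z": 0, "wx": 0, "wy": 0, "wz": 0, "jaw": 0.7}, {"x": 0, "y": 0, "z": 0, "wx": 0, "wy": 0, "wz": -0.98, "jaw": 0.7}, {"x": 0, "y": 0, "z": 0, "wx": 0, "wy": 0, "wz": -0.98, "jaw": 0.7}, {"x": 0, "y": 0, "z": 0, "wx": 0, "wy": 0, "wz": -0.98, "jaw": 0.7}, {"x": 0, "y": 0, "z": 0, "wx": 0, "wy": 0, "wz": -0.98, "jaw": 0.7}]}}

```text
t: 13.4
ee_pos: [0.442, 0.3251, 0.0815]
orientation: [-0.62, -3.079, -0.001]
contact_force: [-0.4, 0.4, 0.5]
opening: 0.0728
grip_force: 0.0
```

>>> {"method": "jog_arm", "body": {"moves": [{"x": 0, "y": 0, "z": 0, "wx": 0, "wy": 0, "wz": -0.98, "jaw": 0.7}, {"x": 0, "y": 0, "z": 0, "wx": 0, "wy": 0, "wz": -0.98, "jaw": 0.7}, {"x": 0, "y": 0, "z": 0, "wx": 0, "wy": 0, "wz": -0.98, "jaw": 0.7}, {"x": 0, "y": 0, "z": 0, "wx": 0, "wy": 0, "wz": -0.98, "jaw": 0.7}, {"x": 0, "y": 0, "z": 0, "wx": 0, "wy": 0, "wz": -0.98, "jaw": 0.7}, {"x": 0, "y": 0, "z": 0, "wx": 0, "wy": 0, "wz": -0.98, "jaw": 0.7}, {"x": 0, "y": 0, "z": 0, "wx": 0, "wy": 0, "wz": -0.98, "jaw": 0.7}, {"x": 0, "y": 0, "z": 0, "wx": 0, "wy": 0, "wz": -0.98, "jaw": 0.7}]}}

```text
t: 14.4
ee_pos: [0.442, 0.3251, 0.0815]
orientation: [0.36, -3.12, -0.002]
contact_force: [-0.2, -0.0, -0.1]
opening: 0.0723
grip_force: 0.0
```

>>> {"method": "jog_arm", "body": {"moves": [{"x": 0, "y": 0, "z": 0, "wx": 0, "wy": 0, "wz": -0.98, "jaw": 0.7}, {"x": 0, "y": 0, "z": 0, "wx": 0, "wy": 0, "wz": -0.98, "jaw": 0.7}, {"x": 0, "y": 0, "z": 0, "wx": 0, "wy": 0, "wz": -0.98, "jaw": 0.7}, {"x": 0, "y": 0, "z": 0, "wx": 0, "wy": 0, "wz": -0.98, "jaw": 0.7}, {"x": 0, "y": 0, "z": 0, "wx": 0, "wy": 0, "wz": -0.98, "jaw": 0.7}, {"x": 0, "y": 0, "z": 0, "wx": 0, "wy": 0, "wz": -0.98, "jaw": 0.7}, {"x": 0, "y": 0, "z": 0, "wx": 0, "wy": 0, "wz": -0.98, "jaw": 0.7}, {"x": 0, "y": 0, "z": 0, "wx": 0, "wy": 0, "wz": -0.98, "jaw": 0.7}]}}

```text
t: 15.4
ee_pos: [0.442, 0.3251, 0.0815]
orientation: [1.306, -2.857, -0.002]
contact_force: [-0.1, 0.3, 0.2]
opening: 0.073
grip_force: 0.0
```

>>> {"method": "jog_arm", "body": {"moves": [{"x": 0, "y": 0, "z": 0, "wx": 0, "wy": 0, "wz": 0, "jaw": 0.5}, {"x": 0, "y": 0, "z": 0, "wx": 0, "wy": 0, "wz": 0, "jaw": 0.3}, {"x": 0, "y": 0, "z": 0, "wx": 0, "wy": 0, "wz": 0, "jaw": 0.2}, {"x": 0, "y": 0, "z": 0, "wx": 0, "wy": 0, "wz": 0, "jaw": 0.2}, {"x": 0, "y": 0, "z": 0, "wx": 0, "wy": 0, "wz": 0, "jaw": 0.2}, {"x": 0, "y": 0, "z": 0, "wx": 0, "wy": 0, "wz": 0, "jaw": 0.2}, {"x": 0, "y": 0, "z": 0, "wx": 0, "wy": 0, "wz": 0, "jaw": 0.2}, {"x": 0, "y": 0, "z": 0, "wx": 0, "wy": 0, "wz": 0, "jaw": 0.2}]}}

```text
t: 16.4
ee_pos: [0.4419, 0.3252, 0.0817]
orientation: [1.302, -2.859, -0.002]
contact_force: [-1.6, 1.7, 2.8]
opening: 0.0537
grip_force: 21.5
```

```bash
python3 - <<'E'
from plan import *
from fit import base
from scipy.optimize import least_squares
s=ctrl.state();print({k:np.round(s[k],4) for k in("t","qpos","ee_pos","contact_force","opening","grip_force")})
Rm=R.from_rotvec(s["orientation"]).as_matrix();print("yaw",np.arctan2(Rm[1,1],Rm[0,1]))
# caps, floors
def cap(n,im,u,v,r=16):
    u,v=int(u),int(v);h=cv2.cvtColor(im[v-r:v+r,u-r:u+r],cv2.COLOR_BGR2HSV);m=cv2.inRange(h,(3,140,50),(14,255,255))
    c=max(cv2.findContours(m,0,1)[0],key=cv2.contourArea);e=cv2.fitEllipse(c);return e[0][0]+u-r,e[0][1]+v-r
p0=[.5044,-.1018,.0768]
import itertools
im=cv2.imread("pics/top7.png");n="top"
Q=lambda p,c,z:np.array([proj(n,base(p,np.array([c[0]*.043+a*.031,c[1]*.043+b*.031,z]))) for a,b in((-1,-1),(1,-1),(1,1),(-1,1))],np.float32)
cells=[(1,-1),(-1,1)]
obs=[]
for c in cells:
    q=Q(p0,c,.03).mean(0);u,v=int(q[0]),int(q[1]);r=20
    g=cv2.resize(im[v-r:v+r,u-r:u+r],None,fx=8,fy=8,interpolation=cv2.INTER_CUBIC).astype(np.float32).mean(2)
    th,m=cv2.threshold(g.astype(np.uint8),0,255,cv2.THRESH_OTSU)
    k=max(cv2.findContours(m,0,1)[0],key=cv2.contourArea);M=cv2.moments(cv2.convexHull(k))
    obs.append([(M["m10"]/M["m00"]+.5)/8-.5+u-r,(M["m01"]/M["m00"]+.5)/8-.5+v-r]);print("area",M["m00"]/64,th)
def pred(p,c,area=False):
    a,q=cv2.intersectConvexConvex(Q(p,c,.055),Q(p,c,.012));M=cv2.moments(q);return a if area else (M["m10"]/M["m00"],M["m01"]/M["m00"])
r=least_squares(lambda p:np.ravel([np.subtract(pred(p,c),o) for c,o in zip(cells,obs)]),p0,diff_step=1e-3)
print("maker from floors top",r.x,r.fun,[pred(r.x,c,1) for c in cells])
for n,im in(("top",im),("scene",cv2.imread("pics/scene7.png"))):
    for c in((-1,-1),(1,1)):
        b=base(p0,np.array([c[0]*.043,c[1]*.043,.102]));q=proj(n,b);e=cap(n,im,*q);print(n,"stay",c,atz(n,*e,.102).round(4),"model",b.round(4))
E
```

```text
{'t': np.float64(16.4), 'qpos': array([ 0.3952, -0.0073, -0.3361,  1.2423,  0.0013, -0.4595]), 'ee_pos': array([0.4419, 0.3252, 0.0817]), 'contact_force': array([-1.5532,  1.6814,  2.8475]), 'opening': np.float64(0.0537), 'grip_force': np.float64(21.4682)}
yaw 2.4254761348843625
area 702.4609375 119.0
area 798.609375 124.0
maker from floors top [ 0.50489348 -0.10059795  0.07870411] [-0.0034275   0.00405312  0.00345259 -0.00391698] [721.939453125, 842.2285766601562]
top stay (-1, -1) [ 0.4661 -0.1477  0.102 ] model [ 0.4648 -0.148   0.102 ]
top stay (1, 1) [ 0.5443 -0.0557  0.102 ] model [ 0.544  -0.0556  0.102 ]
scene stay (-1, -1) [ 0.4698 -0.1457  0.102 ] model [ 0.4648 -0.148   0.102 ]
scene stay (1, 1) [ 0.5482 -0.0529  0.102 ] model [ 0.544  -0.0556  0.102 ]
```

>>> {"method": "jog_arm", "body": {"moves": [{"x": 0, "y": 0, "z": 0, "wx": 0, "wy": 0, "wz": 0, "jaw": 0.6}, {"x": 0, "y": 0, "z": 0, "wx": 0, "wy": 0, "wz": 0, "jaw": 0.8}, {"x": 0, "y": 0, "z": -0.03, "wx": 0, "wy": 0, "wz": 0, "jaw": 0.8}, {"x": 0, "y": 0, "z": -0.05, "wx": 0, "wy": 0, "wz": 0, "jaw": 0.8}, {"x": 0, "y": 0, "z": -0.05, "wx": 0, "wy": 0, "wz": 0, "jaw": 0.8}, {"x": 0, "y": 0, "z": -0.05, "wx": 0, "wy": 0, "wz": 0, "jaw": 0.8}, {"x": 0, "y": 0, "z": -0.02, "wx": 0, "wy": 0, "wz": 0, "jaw": 0.8}, {"x": 0, "y": 0, "z": 0, "wx": 0, "wy": 0, "wz": 0, "jaw": 0.8}]}}

```text
t: 17.4
ee_pos: [0.4426, 0.3251, 0.242]
orientation: [-1.301, 2.858, 0.001]
contact_force: [0.8, -0.1, -1.2]
opening: 0.0769
grip_force: 0.0
```

```bash
python3 - <<'E'
from h import *
s=ctrl.state();print(s["ee_pos"],s["t"])
for n,o in(("scene",(485,302)),("top",(136,297))):
    p,d=optics.grab_frame(n);cv2.imwrite(f"pics/{n}8.png",p)
    u,v=o;r=18;h=cv2.cvtColor(p[v-r:v+r,u-r:u+r],cv2.COLOR_BGR2HSV);m=cv2.inRange(h,(3,140,30),(14,255,255))
    c=max(cv2.findContours(m,0,1)[0],key=cv2.contourArea);e=cv2.fitEllipse(c);print(n,e,cv2.contourArea(c),atz(n,e[0][0]+u-r,e[0][1]+v-r,.09))
p=cv2.imread("pics/scene8.png")
cv2.imwrite("pics/p8.png",cv2.resize(p[200:400,380:580],None,fx=3,fy=3))
E
```

```text
[0.44260954 0.32506392 0.24196827] 17.4
scene ((12.318774223327637, 17.109399795532227), (8.337288856506348, 18.097026824951172), 18.12434196472168) 72.5 [0.45136983 0.31409357 0.09      ]
top ((18.83426284790039, 18.304399490356445), (24.645347595214844, 27.77934455871582), 76.105224609375) 533.0 [0.4402554  0.32240509 0.09      ]
```

View pics/p8.png

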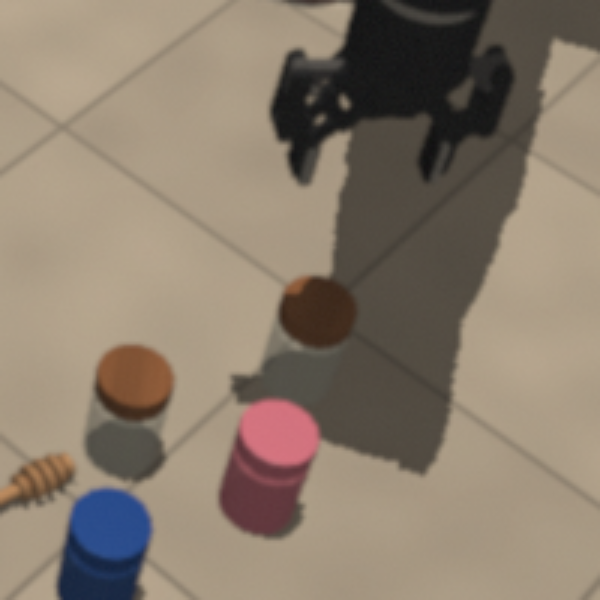

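The picture shows jar_a's cap at about (485.7,303.5) under the raised gripper, still upright and hardly shifted. I take the robot-to-top-camera bias as about +1.5 mm in x and y. Grasping jar_a now.

>>> {"method": "jog_arm", "body": {"moves": [{"x": 0, "y": 0, "z": 0.05, "wx": 0, "wy": 0, "wz": 0, "jaw": 0.8}, {"x": 0, "y": 0, "z": 0.05, "wx": 0, "wy": 0, "wz": 0, "jaw": 0.8}, {"x": 0, "y": 0, "z": 0.05, "wx": 0, "wy": 0, "wz": 0, "jaw": 0.8}, {"x": 0, "y": 0, "z": 0.03, "wx": 0, "wy": 0, "wz": 0, "jaw": 0.8}, {"x": 0, "y": 0, "z": 0.02, "wx": 0, "wy": 0, "wz": 0, "jaw": 0.8}, {"x": 0, "y": 0, "z": 0, "wx": 0, "wy": 0, "wz": 0, "jaw": 0.4}, {"x": 0, "y": 0, "z": 0, "wx": 0, "wy": 0, "wz": 0, "jaw": 0.1}, {"x": 0, "y": 0, "z": 0, "wx": 0, "wy": 0, "wz": 0, "jaw": 0.1}], "newtons": 35}}

```text
t: 18.5
ee_pos: [0.4425, 0.3253, 0.0825]
orientation: [-1.302, 2.858, 0.002]
contact_force: [0.5, 0.2, -2.1]
opening: 0.0531
grip_force: 36.9
```

>>> {"method": "jog_arm", "body": {"moves": [{"x": 0, "y": 0, "z": 0, "wx": 0, "wy": 0, "wz": 0, "jaw": 0.1}, {"x": 0, "y": 0, "z": 0, "wx": 0, "wy": 0, "wz": 0, "jaw": 0.1}, {"x": 0, "y": 0, "z": -0.015, "wx": 0, "wy": 0, "wz": 0, "jaw": 0.1}, {"x": 0, "y": 0, "z": -0.03, "wx": 0, "wy": 0, "wz": 0, "jaw": 0.1}, {"x": 0, "y": 0, "z": -0.045, "wx": 0, "wy": 0, "wz": 0, "jaw": 0.1}, {"x": 0, "y": 0, "z": -0.045, "wx": 0, "wy": 0, "wz": 0, "jaw": 0.1}, {"x": 0, "y": 0, "z": -0.035, "wx": 0, "wy": 0, "wz": 0, "jaw": 0.1}, {"x": 0, "y": 0, "z": 0, "wx": 0, "wy": 0, "wz": 0, "jaw": 0.1}]}}

```text
t: 19.5
ee_pos: [0.4433, 0.3255, 0.2208]
orientation: [-1.3, 2.855, 0.001]
contact_force: [0.2, 0.6, -2.1]
opening: 0.0529
grip_force: 37.3
```

```bash
python3 - <<'E'
from plan import *
s=ctrl.state();print({k:np.round(s[k],4) for k in("t","qpos","ee_pos","contact_force","opening","grip_force")})
plan([((.4603,-.0602,.215),2.426,11,.1),((.4603,-.0602,.15),2.426,4,.1)])
E
```

```text
{'t': np.float64(19.5), 'qpos': array([ 3.9490e-01, -5.8800e-02, -1.3220e-01,  1.4928e+00,  1.1000e-03,
       -4.5980e-01]), 'ee_pos': array([0.4433, 0.3255, 0.2208]), 'contact_force': array([ 0.1502,  0.6169, -2.0894]), 'opening': np.float64(0.0529), 'grip_force': np.float64(37.2928)}
[{"x": 0.032, "y": -0.03, "z": 0.001, "wx": 0.0, "wy": 0.01, "wz": 0.0, "jaw": 0.1}, {"x": 0.032, "y": -0.03, "z": 0.0, "wx": 0.0, "wy": 0.0, "wz": 0.0, "jaw": 0.1}, {"x": 0.031, "y": -0.031, "z": 0.001, "wx": 0.0, "wy": 0.01, "wz": 0.0, "jaw": 0.1}, {"x": 0.032, "y": -0.03, "z": 0.0, "wx": 0.0, "wy": 0.0, "wz": 0.0, "jaw": 0.1}, {"x": 0.032, "y": -0.03, "z": 0.001, "wx": 0.0, "wy": 0.01, "wz": 0.0, "jaw": 0.1}, {"x": 0.032, "y": -0.03, "z": 0.001, "wx": 0.0, "wy": 0.0, "wz": 0.0, "jaw": 0.1}, {"x": 0.032, "y": -0.031, "z": 0.0, "wx": 0.0, "wy": 0.01, "wz": 0.0, "jaw": 0.1}, {"x": 0.031, "y": -0.03, "z": 0.001, "wx": 0.0, "wy": 0.0, "wz": 0.0, "jaw": 0.1}]
[{"x": 0.032, "y": -0.03, "z": 0.0, "wx": 0.0, "wy": 0.01, "wz": 0.0, "jaw": 0.1}, {"x": 0.032, "y": -0.03, "z": 0.001, "wx": -0.01, "wy": 0.0, "wz": 0.0, "jaw": 0.1}, {"x": 0.032, "y": -0.03, "z": 0.001, "wx": 0.0, "wy": 0.01, "wz": -0.01, "jaw": 0.1}, {"x": 0.0, "y": 0.0, "z": 0.02, "wx": 0.0, "wy": 0.0, "wz": 0.0, "jaw": 0.1}, {"x": 0.0, "y": 0.0, "z": 0.021, "wx": 0.0, "wy": 0.0, "wz": 0.0, "jaw": 0.1}, {"x": 0.0, "y": 0.0, "z": 0.02, "wx": 0.0, "wy": 0.0, "wz": 0.0, "jaw": 0.1}, {"x": 0.0, "y": 0.0, "z": 0.02, "wx": 0.0, "wy": 0.0, "wz": 0.0, "jaw": 0.1}, {"x": 0, "y": 0, "z": 0, "wx": 0, "wy": 0, "wz": 0, "jaw": 0.1}]
end [ 0.45989633 -0.06010976  0.1500062 ] [ 1.30306664e+00 -2.85845234e+00  5.52788034e-04]
```

>>> {"method": "jog_arm", "body": {"moves": [{"x": 0.03, "y": -0.029, "z": 0, "wx": 0, "wy": 0, "wz": 0, "jaw": 0.1}, {"x": 0.032, "y": -0.03, "z": 0, "wx": 0, "wy": 0, "wz": 0, "jaw": 0.1}, {"x": 0.032, "y": -0.031, "z": 0, "wx": 0, "wy": 0, "wz": 0, "jaw": 0.1}, {"x": 0.032, "y": -0.03, "z": 0, "wx": 0, "wy": 0, "wz": 0, "jaw": 0.1}, {"x": 0.032, "y": -0.03, "z": 0, "wx": 0, "wy": 0, "wz": 0, "jaw": 0.1}, {"x": 0.032, "y": -0.03, "z": 0, "wx": 0, "wy": 0, "wz": 0, "jaw": 0.1}, {"x": 0.032, "y": -0.031, "z": 0, "wx": 0, "wy": 0, "wz": 0, "jaw": 0.1}, {"x": 0.032, "y": -0.03, "z": 0, "wx": 0, "wy": 0, "wz": 0, "jaw": 0.1}]}}

```text
t: 20.5
ee_pos: [0.4536, 0.044, 0.2163]
orientation: [1.301, -2.858, -0.003]
contact_force: [0.1, -0.4, -2.5]
opening: 0.0529
grip_force: 37.3
```

>>> {"method": "jog_arm", "body": {"moves": [{"x": 0.032, "y": -0.03, "z": 0, "wx": 0, "wy": 0, "wz": 0, "jaw": 0.1}, {"x": 0.032, "y": -0.03, "z": 0, "wx": 0, "wy": 0, "wz": 0, "jaw": 0.1}, {"x": 0.033, "y": -0.031, "z": 0, "wx": 0, "wy": 0, "wz": 0, "jaw": 0.1}, {"x": 0, "y": 0, "z": 0.02, "wx": 0, "wy": 0, "wz": 0, "jaw": 0.1}, {"x": 0, "y": 0, "z": 0.02, "wx": 0, "wy": 0, "wz": 0, "jaw": 0.1}, {"x": 0, "y": 0, "z": 0.02, "wx": 0, "wy": 0, "wz": 0, "jaw": 0.1}, {"x": 0, "y": 0, "z": 0.01, "wx": 0, "wy": 0, "wz": 0, "jaw": 0.1}, {"x": 0, "y": 0, "z": 0, "wx": 0, "wy": 0, "wz": 0, "jaw": 0.1}]}}

```text
t: 21.5
ee_pos: [0.4577, -0.0606, 0.1605]
orientation: [1.303, -2.858, -0.003]
contact_force: [1.3, -0.3, -1.4]
opening: 0.0529
grip_force: 37.5
```

```bash
python3 - <<'E'
from plan import *
s=ctrl.state();print({k:np.round(s[k],4) for k in("t","qpos","ee_pos","contact_force","opening","grip_force")})
plan([((.4603,-.0602,.140),2.426,2,.1),((.4603,-.0602,.10),2.426,6,.1)])
for n in("top","scene"):
    p,d=optics.grab_frame(n);cv2.imwrite(f"pics/{n}9.png",p)
t=cv2.imread("pics/top9.png");c=cv2.imread("pics/scene9.png")
a=cv2.resize(t[200:340,255:415],None,fx=2.5,fy=2.5,interpolation=2);b=cv2.resize(c[120:290,240:400],None,fx=2.5,fy=2.5,interpolation=2)
cv2.imwrite("pics/p9.png",np.hstack([cv2.copyMakeBorder(a,0,75,0,0,0),b]))
E
```

```text
{'t': np.float64(21.5), 'qpos': array([-4.1640e-01, -3.2320e-01, -4.7530e-01,  1.4209e+00,  4.0000e-04,
       -1.2718e+00]), 'ee_pos': array([ 0.4577, -0.0606,  0.1605]), 'contact_force': array([ 1.2725, -0.3084, -1.3923]), 'opening': np.float64(0.0529), 'grip_force': np.float64(37.5036)}
[{"x": -0.001, "y": -0.001, "z": 0.013, "wx": 0.01, "wy": 0.0, "wz": 0.0, "jaw": 0.1}, {"x": -0.002, "y": -0.001, "z": 0.013, "wx": 0.02, "wy": 0.0, "wz": 0.0, "jaw": 0.1}, {"x": 0.0, "y": 0.0, "z": 0.008, "wx": 0.0, "wy": 0.0, "wz": 0.0, "jaw": 0.1}, {"x": 0.0, "y": 0.0, "z": 0.009, "wx": 0.0, "wy": 0.0, "wz": 0.0, "jaw": 0.1}, {"x": 0.0, "y": 0.0, "z": 0.008, "wx": 0.0, "wy": 0.0, "wz": 0.0, "jaw": 0.1}, {"x": 0.0, "y": 0.0, "z": 0.008, "wx": 0.0, "wy": 0.0, "wz": 0.0, "jaw": 0.1}, {"x": 0.0, "y": 0.0, "z": 0.008, "wx": 0.0, "wy": 0.0, "wz": 0.0, "jaw": 0.1}, {"x": 0.0, "y": 0.0, "z": 0.009, "wx": 0.0, "wy": 0.0, "wz": 0.0, "jaw": 0.1}]
end [ 0.46042191 -0.0598114   0.09972133] [ 1.30304625e+00 -2.85846145e+00  4.49224086e-04]
```

View pics/p9.png

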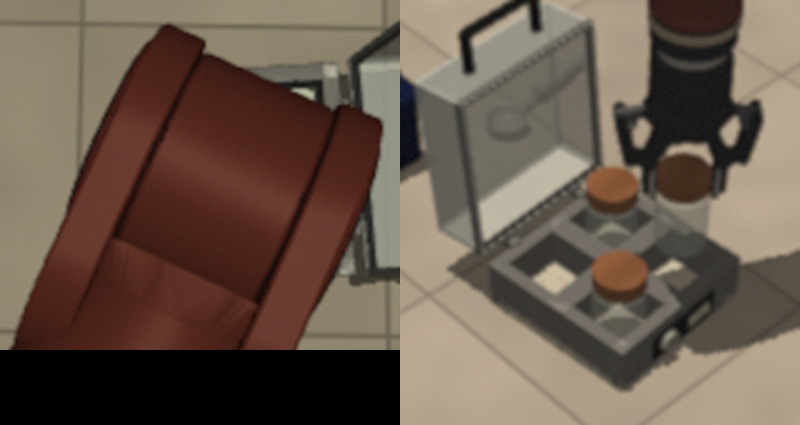

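The gripper holds jar_a over cell 2 (scene crop (684,180)), with the rest undisturbed. Lowering carefully.

>>> {"method": "jog_arm", "body": {"moves": [{"x": -0.001, "y": -0.001, "z": 0.013, "wx": 0.01, "wy": 0, "wz": 0, "jaw": 0.1}, {"x": -0.002, "y": -0.001, "z": 0.013, "wx": 0.01, "wy": 0, "wz": 0, "jaw": 0.1}, {"x": 0, "y": 0, "z": 0.005, "wx": 0, "wy": 0, "wz": 0, "jaw": 0.1}, {"x": 0, "y": 0, "z": 0.003, "wx": 0, "wy": 0, "wz": 0, "jaw": 0.1}, {"x": 0, "y": 0, "z": 0.003, "wx": 0, "wy": 0, "wz": 0, "jaw": 0.1}, {"x": 0, "y": 0, "z": 0, "wx": 0, "wy": 0, "wz": 0, "jaw": 0.1}, {"x": 0, "y": 0, "z": 0, "wx": 0, "wy": 0, "wz": 0, "jaw": 0.1}, {"x": 0, "y": 0, "z": 0, "wx": 0, "wy": 0, "wz": 0, "jaw": 0.1}]}}

```text
t: 22.6
ee_pos: [0.4609, -0.0605, 0.1318]
orientation: [-1.302, 2.859, -0.001]
contact_force: [0.2, 0.1, -2.3]
opening: 0.0529
grip_force: 37.5
```

>>> {"method": "jog_arm", "body": {"moves": [{"x": 0, "y": 0, "z": 0.005, "wx": 0, "wy": 0, "wz": 0, "jaw": 0.1}, {"x": 0, "y": 0, "z": 0.006, "wx": 0, "wy": 0, "wz": 0, "jaw": 0.1}, {"x": 0, "y": 0, "z": 0.006, "wx": 0, "wy": 0, "wz": 0, "jaw": 0.1}, {"x": 0, "y": 0, "z": 0.006, "wx": 0, "wy": 0, "wz": 0, "jaw": 0.1}, {"x": 0, "y": 0, "z": 0.006, "wx": 0, "wy": 0, "wz": 0, "jaw": 0.1}, {"x": 0, "y": 0, "z": 0.006, "wx": 0, "wy": 0, "wz": 0, "jaw": 0.1}, {"x": 0, "y": 0, "z": 0.004, "wx": 0, "wy": 0, "wz": 0, "jaw": 0.1}, {"x": 0, "y": 0, "z": 0, "wx": 0, "wy": 0, "wz": 0, "jaw": 0.1}]}}

```text
t: 23.6
ee_pos: [0.4606, -0.0603, 0.1001]
orientation: [1.302, -2.859, -0.0]
contact_force: [1.4, 0.5, -1.7]
opening: 0.0531
grip_force: 37.5
```

>>> {"method": "jog_arm", "body": {"moves": [{"x": 0, "y": 0, "z": 0.002, "wx": 0, "wy": 0, "wz": 0, "jaw": 0.1}, {"x": 0, "y": 0, "z": 0.002, "wx": 0, "wy": 0, "wz": 0, "jaw": 0.1}, {"x": 0, "y": 0, "z": 0.001, "wx": 0, "wy": 0, "wz": 0, "jaw": 0.1}, {"x": 0, "y": 0, "z": 0.001, "wx": 0, "wy": 0, "wz": 0, "jaw": 0.1}, {"x": 0, "y": 0, "z": 0.0005, "wx": 0, "wy": 0, "wz": 0, "jaw": 0.1}, {"x": 0, "y": 0, "z": 0.0005, "wx": 0, "wy": 0, "wz": 0, "jaw": 0.1}, {"x": 0, "y": 0, "z": 0, "wx": 0, "wy": 0, "wz": 0, "jaw": 0.1}, {"x": 0, "y": 0, "z": 0, "wx": 0, "wy": 0, "wz": 0, "jaw": 0.1}]}}

```text
t: 24.6
ee_pos: [0.4608, -0.0604, 0.0949]
orientation: [-1.302, 2.859, -0.001]
contact_force: [-1.0, -0.5, -1.6]
opening: 0.0529
grip_force: 37.5
```

>>> {"method": "jog_arm", "body": {"moves": [{"x": 0, "y": 0, "z": 0.0005, "wx": 0, "wy": 0, "wz": 0, "jaw": 0.1}, {"x": 0, "y": 0, "z": 0.0005, "wx": 0, "wy": 0, "wz": 0, "jaw": 0.1}, {"x": 0, "y": 0, "z": 0, "wx": 0, "wy": 0, "wz": 0, "jaw": 0.3}, {"x": 0, "y": 0, "z": 0, "wx": 0, "wy": 0, "wz": 0, "jaw": 0.55}, {"x": 0, "y": 0, "z": 0, "wx": 0, "wy": 0, "wz": 0, "jaw": 0.55}, {"x": 0, "y": 0, "z": -0.02, "wx": 0, "wy": 0, "wz": 0, "jaw": 0.55}, {"x": 0, "y": 0, "z": -0.04, "wx": 0, "wy": 0, "wz": 0, "jaw": 0.55}, {"x": 0, "y": 0, "z": -0.04, "wx": 0, "wy": 0, "wz": 0, "jaw": 0.55}]}}

```text
t: 25.6
ee_pos: [0.4608, -0.0604, 0.1761]
orientation: [-1.302, 2.858, -0.001]
contact_force: [1.1, 0.0, -0.7]
opening: 0.0662
grip_force: 0.0
```

```bash
python3 - <<'E'
from plan import *
s=ctrl.state();print({k:np.round(s[k],4) for k in("t","qpos","ee_pos","contact_force","opening","grip_force")})
plan([((.52,.10,.25),2.0,6,.6),((.586+.0005,.275+.001,.20),0.86,15,1),((.5865,.276,.20),0.86,3,1)])
E
```

```text
{'t': np.float64(25.6), 'qpos': array([-4.1290e-01, -3.2000e-01, -4.4440e-01,  1.4451e+00, -1.0000e-04,
       -1.2675e+00]), 'ee_pos': array([ 0.4608, -0.0604,  0.1761]), 'contact_force': array([ 1.097e+00,  9.000e-04, -6.628e-01]), 'opening': np.float64(0.0662), 'grip_force': np.float64(0.0)}
[{"x": -0.033, "y": 0.013, "z": -0.015, "wx": 0.0, "wy": 0.0, "wz": 0.89, "jaw": 0.6}, {"x": -0.033, "y": 0.015, "z": -0.016, "wx": 0.0, "wy": 0.0, "wz": 0.89, "jaw": 0.6}, {"x": -0.031, "y": 0.017, "z": -0.015, "wx": 0.0, "wy": 0.0, "wz": 0.88, "jaw": 0.6}, {"x": -0.03, "y": 0.019, "z": -0.016, "wx": 0.0, "wy": 0.0, "wz": 0.89, "jaw": 0.6}, {"x": -0.028, "y": 0.022, "z": -0.015, "wx": -0.01, "wy": 0.0, "wz": 0.88, "jaw": 0.6}, {"x": -0.027, "y": 0.023, "z": -0.015, "wx": 0.0, "wy": 0.01, "wz": 0.89, "jaw": 0.6}, {"x": -0.011, "y": 0.011, "z": 0.004, "wx": 0.0, "wy": 0.0, "wz": 0.95, "jaw": 1}, {"x": -0.01, "y": 0.012, "z": 0.004, "wx": 0.0, "wy": 0.0, "wz": 0.95, "jaw": 1}]
[{"x": -0.01, "y": 0.013, "z": 0.004, "wx": 0.0, "wy": 0.0, "wz": 0.95, "jaw": 1}, {"x": -0.008, "y": 0.013, "z": 0.005,
[... 569 characters left out ...]
, "z": 0.005, "wx": 0.0, "wy": 0.0, "wz": 0.95, "jaw": 1}, {"x": 0.001, "y": 0.015, "z": 0.004, "wx": 0.0, "wy": 0.0, "wz": 0.95, "jaw": 1}, {"x": 0.002, "y": 0.016, "z": 0.004, "wx": 0.0, "wy": 0.0, "wz": 0.95, "jaw": 1}, {"x": 0.003, "y": 0.015, "z": 0.004, "wx": 0.0, "wy": 0.0, "wz": 0.95, "jaw": 1}, {"x": 0.004, "y": 0.015, "z": 0.004, "wx": 0.0, "wy": 0.0, "wz": 0.95, "jaw": 1}, {"x": 0.0, "y": 0.0, "z": 0.0, "wx": 0.0, "wy": 0.0, "wz": 0.0, "jaw": 1}, {"x": 0.0, "y": 0.0, "z": 0.0, "wx": 0.0, "wy": 0.0, "wz": 0.0, "jaw": 1}, {"x": 0.0, "y": 0.0, "z": 0.0, "wx": 0.0, "wy": 0.0, "wz": 0.0, "jaw": 1}]
end [0.58632024 0.27568786 0.20005083] [ 1.09345576e+00  2.94510483e+00 -3.27466099e-04]
```

>>> {"method": "jog_arm", "body": {"moves": [{"x": -0.033, "y": 0.013, "z": -0.015, "wx": 0, "wy": 0, "wz": 0.89, "jaw": 0.6}, {"x": -0.033, "y": 0.015, "z": -0.016, "wx": 0, "wy": 0, "wz": 0.89, "jaw": 0.6}, {"x": -0.031, "y": 0.017, "z": -0.015, "wx": 0, "wy": 0, "wz": 0.88, "jaw": 0.6}, {"x": -0.03, "y": 0.019, "z": -0.016, "wx": 0, "wy": 0, "wz": 0.89, "jaw": 0.6}, {"x": -0.028, "y": 0.022, "z": -0.015, "wx": 0, "wy": 0, "wz": 0.88, "jaw": 0.6}, {"x": -0.027, "y": 0.023, "z": -0.015, "wx": 0, "wy": 0, "wz": 0.89, "jaw": 0.6}, {"x": -0.011, "y": 0.011, "z": 0.004, "wx": 0, "wy": 0, "wz": 0.95, "jaw": 1}, {"x": -0.01, "y": 0.012, "z": 0.004, "wx": 0, "wy": 0, "wz": 0.95, "jaw": 1}]}}

```text
t: 26.6
ee_pos: [0.5289, 0.124, 0.2427]
orientation: [-0.43, 3.11, -0.001]
contact_force: [-0.6, -1.0, 0.4]
opening: 0.0856
grip_force: 0.0
```

>>> {"method": "jog_arm", "body": {"moves": [{"x": -0.01, "y": 0.013, "z": 0.004, "wx": 0, "wy": 0, "wz": 0.95, "jaw": 1}, {"x": -0.008, "y": 0.013, "z": 0.005, "wx": 0, "wy": 0, "wz": 0.95, "jaw": 1}, {"x": -0.008, "y": 0.014, "z": 0.004, "wx": 0, "wy": 0, "wz": 0.95, "jaw": 1}, {"x": -0.006, "y": 0.014, "z": 0.004, "wx": 0, "wy": 0, "wz": 0.95, "jaw": 1}, {"x": -0.005, "y": 0.015, "z": 0.004, "wx": 0, "wy": 0, "wz": 0.95, "jaw": 1}, {"x": -0.004, "y": 0.015, "z": 0.004, "wx": 0, "wy": 0, "wz": 0.95, "jaw": 1}, {"x": -0.003, "y": 0.015, "z": 0.004, "wx": 0, "wy": 0, "wz": 0.95, "jaw": 1}, {"x": -0.001, "y": 0.016, "z": 0.004, "wx": 0, "wy": 0, "wz": 0.95, "jaw": 1}]}}

```text
t: 27.6
ee_pos: [0.5643, 0.2178, 0.216]
orientation: [0.521, 3.097, 0.0]
contact_force: [-0.5, -0.3, -0.3]
opening: 0.0854
grip_force: 0.0
```

>>> {"method": "jog_arm", "body": {"moves": [{"x": -0.001, "y": 0.016, "z": 0.005, "wx": 0, "wy": 0, "wz": 0.95, "jaw": 1}, {"x": 0.001, "y": 0.015, "z": 0.004, "wx": 0, "wy": 0, "wz": 0.95, "jaw": 1}, {"x": 0.002, "y": 0.016, "z": 0.004, "wx": 0, "wy": 0, "wz": 0.95, "jaw": 1}, {"x": 0.003, "y": 0.015, "z": 0.004, "wx": 0, "wy": 0, "wz": 0.95, "jaw": 1}, {"x": 0.004, "y": 0.015, "z": 0.004, "wx": 0, "wy": 0, "wz": 0.95, "jaw": 1}, {"x": 0, "y": 0, "z": 0, "wx": 0, "wy": 0, "wz": 0, "jaw": 1}, {"x": 0, "y": 0, "z": 0, "wx": 0, "wy": 0, "wz": 0, "jaw": 1}, {"x": 0, "y": 0, "z": 0, "wx": 0, "wy": 0, "wz": 0, "jaw": 1}]}}

```text
t: 28.6
ee_pos: [0.5864, 0.2753, 0.1986]
orientation: [1.092, 2.945, 0.0]
contact_force: [0.4, 0.5, 0.1]
opening: 0.0854
grip_force: 0.0
```

```bash
python3 - <<'E'
from plan import *
from fit import base
s=ctrl.state();print({k:np.round(s[k],4) for k in("t","qpos","ee_pos","contact_force","opening")})
plan([((.5858,.2768,.082),0.86,6,1)])
def cap(n,im,u,v,r=16):
    u,v=int(u),int(v);h=cv2.cvtColor(im[v-r:v+r,u-r:u+r],cv2.COLOR_BGR2HSV);m=cv2.inRange(h,(3,140,30),(14,255,255))
    c=max(cv2.findContours(m,0,1)[0],key=cv2.contourArea);e=cv2.fitEllipse(c);return e[0][0]+u-r,e[0][1]+v-r
for n in("top","scene"):
    im,_=optics.grab_frame(n);cv2.imwrite(f"pics/{n}10.png",im)
    for c in((-1,-1),(1,1),(-1,1)):
        b=base([.5044,-.1018,.0768],np.array([c[0]*.043,c[1]*.043,.102]));e=cap(n,im,*proj(n,b));print(n,c,(atz(n,*e,.102)-b).round(4))
E
```

```text
{'t': np.float64(28.6), 'qpos': array([ 2.3770e-01,  2.4590e-01,  1.4950e-01,  1.4736e+00, -4.0000e-04,
        9.4810e-01]), 'ee_pos': array([0.5864, 0.2753, 0.1986]), 'contact_force': array([0.4105, 0.4897, 0.1287]), 'opening': np.float64(0.0854)}
[{"x": 0.0, "y": 0.0, "z": 0.024, "wx": 0.0, "wy": 0.0, "wz": 0.0, "jaw": 1}, {"x": 0.001, "y": 0.0, "z": 0.025, "wx": 0.0, "wy": 0.0, "wz": 0.0, "jaw": 1}, {"x": 0.0, "y": 0.0, "z": 0.024, "wx": 0.0, "wy": 0.0, "wz": 0.0, "jaw": 1}, {"x": 0.0, "y": 0.001, "z": 0.024, "wx": 0.0, "wy": 0.0, "wz": 0.0, "jaw": 1}, {"x": 0.001, "y": 0.0, "z": 0.024, "wx": 0.0, "wy": 0.01, "wz": 0.0, "jaw": 1}, {"x": 0.0, "y": 0.0, "z": 0.025, "wx": 0.0, "wy": 0.0, "wz": 0.0, "jaw": 1}, {"x": 0, "y": 0, "z": 0, "wx": 0, "wy": 0, "wz": 0, "jaw": 1}, {"x": 0, "y": 0, "z": 0, "wx": 0, "wy": 0, "wz": 0, "jaw": 1}]
end [0.58577662 0.27692845 0.08176259] [1.09257807e+00 2.94533040e+00 5.78360079e-04]
top (-1, -1) [0.0012 0.0002 0.    ]
top (1, 1) [ 0.0003 -0.0001  0.    ]
top (-1, 1) [0.0019 0.0019 0.    ]
scene (-1, -1) [ 0.0047  0.0022 -0.    ]
scene (1, 1) [ 0.0036  0.0024 -0.    ]
scene (-1, 1) [ 0.0056  0.0037 -0.    ]
```

Jar_a is seated within about 1.5 mm of the pattern of the stay jars. Now jar_b, centred the same way.

>>> {"method": "jog_arm", "body": {"moves": [{"x": 0, "y": 0, "z": 0.024, "wx": 0, "wy": 0, "wz": 0, "jaw": 1}, {"x": 0.001, "y": 0, "z": 0.025, "wx": 0, "wy": 0, "wz": 0, "jaw": 1}, {"x": 0, "y": 0, "z": 0.024, "wx": 0, "wy": 0, "wz": 0, "jaw": 1}, {"x": 0, "y": 0.001, "z": 0.024, "wx": 0, "wy": 0, "wz": 0, "jaw": 1}, {"x": 0.001, "y": 0, "z": 0.024, "wx": 0, "wy": 0, "wz": 0, "jaw": 1}, {"x": 0, "y": 0, "z": 0.025, "wx": 0, "wy": 0, "wz": 0, "jaw": 1}, {"x": 0, "y": 0, "z": 0, "wx": 0, "wy": 0, "wz": 0, "jaw": 0.6}, {"x": 0, "y": 0, "z": 0, "wx": 0, "wy": 0, "wz": 0, "jaw": 0.4}], "newtons": 20}}

```text
t: 29.7
ee_pos: [0.586, 0.2774, 0.0818]
orientation: [1.093, 2.944, 0.001]
contact_force: [0.8, 0.3, -0.0]
opening: 0.0596
grip_force: 0.0
```

>>> {"method": "jog_arm", "body": {"moves": [{"x": 0, "y": 0, "z": 0, "wx": 0, "wy": 0, "wz": 0, "jaw": 0.3}, {"x": 0, "y": 0, "z": 0, "wx": 0, "wy": 0, "wz": 0, "jaw": 0.2}, {"x": 0, "y": 0, "z": 0, "wx": 0, "wy": 0, "wz": 0, "jaw": 0.2}, {"x": 0, "y": 0, "z": 0, "wx": 0, "wy": 0, "wz": 0, "jaw": 0.7}, {"x": 0, "y": 0, "z": 0, "wx": 0, "wy": 0, "wz": -0.98, "jaw": 0.7}, {"x": 0, "y": 0, "z": 0, "wx": 0, "wy": 0, "wz": -0.98, "jaw": 0.7}, {"x": 0, "y": 0, "z": 0, "wx": 0, "wy": 0, "wz": -0.98, "jaw": 0.7}, {"x": 0, "y": 0, "z": 0, "wx": 0, "wy": 0, "wz": -0.98, "jaw": 0.7}]}}

```text
t: 30.7
ee_pos: [0.5857, 0.2775, 0.0811]
orientation: [0.616, 3.08, 0.0]
contact_force: [-0.4, 0.3, -1.4]
opening: 0.0725
grip_force: 0.0
```

>>> {"method": "jog_arm", "body": {"moves": [{"x": 0, "y": 0, "z": 0, "wx": 0, "wy": 0, "wz": -0.98, "jaw": 0.7}, {"x": 0, "y": 0, "z": 0, "wx": 0, "wy": 0, "wz": -0.98, "jaw": 0.7}, {"x": 0, "y": 0, "z": 0, "wx": 0, "wy": 0, "wz": -0.98, "jaw": 0.7}, {"x": 0, "y": 0, "z": 0, "wx": 0, "wy": 0, "wz": -0.98, "jaw": 0.7}, {"x": 0, "y": 0, "z": 0, "wx": 0, "wy": 0, "wz": -0.98, "jaw": 0.7}, {"x": 0, "y": 0, "z": 0, "wx": 0, "wy": 0, "wz": -0.98, "jaw": 0.7}, {"x": 0, "y": 0, "z": 0, "wx": 0, "wy": 0, "wz": -0.98, "jaw": 0.7}, {"x": 0, "y": 0, "z": 0, "wx": 0, "wy": 0, "wz": -0.98, "jaw": 0.7}]}}

```text
t: 31.7
ee_pos: [0.5857, 0.2775, 0.0811]
orientation: [-0.364, 3.12, 0.0]
contact_force: [-0.3, 0.2, 0.4]
opening: 0.0725
grip_force: 0.0
```

>>> {"method": "jog_arm", "body": {"moves": [{"x": 0, "y": 0, "z": 0, "wx": 0, "wy": 0, "wz": -0.98, "jaw": 0.7}, {"x": 0, "y": 0, "z": 0, "wx": 0, "wy": 0, "wz": -0.98, "jaw": 0.7}, {"x": 0, "y": 0, "z": 0, "wx": 0, "wy": 0, "wz": -0.98, "jaw": 0.7}, {"x": 0, "y": 0, "z": 0, "wx": 0, "wy": 0, "wz": -0.98, "jaw": 0.7}, {"x": 0, "y": 0, "z": 0, "wx": 0, "wy": 0, "wz": -0.98, "jaw": 0.7}, {"x": 0, "y": 0, "z": 0, "wx": 0, "wy": 0, "wz": -0.98, "jaw": 0.7}, {"x": 0, "y": 0, "z": 0, "wx": 0, "wy": 0, "wz": -0.98, "jaw": 0.7}, {"x": 0, "y": 0, "z": 0, "wx": 0, "wy": 0, "wz": -0.98, "jaw": 0.7}]}}

```text
t: 32.7
ee_pos: [0.5857, 0.2775, 0.0811]
orientation: [-1.309, 2.855, -0.0]
contact_force: [0.7, -0.5, 0.4]
opening: 0.0728
grip_force: 0.0
```

>>> {"method": "jog_arm", "body": {"moves": [{"x": 0, "y": 0, "z": 0, "wx": 0, "wy": 0, "wz": 0, "jaw": 0.5}, {"x": 0, "y": 0, "z": 0, "wx": 0, "wy": 0, "wz": 0, "jaw": 0.3}, {"x": 0, "y": 0, "z": 0, "wx": 0, "wy": 0, "wz": 0, "jaw": 0.1}, {"x": 0, "y": 0, "z": 0, "wx": 0, "wy": 0, "wz": 0, "jaw": 0.1}, {"x": 0, "y": 0, "z": 0, "wx": 0, "wy": 0, "wz": 0, "jaw": 0.1}, {"x": 0, "y": 0, "z": 0, "wx": 0, "wy": 0, "wz": 0, "jaw": 0.1}, {"x": 0, "y": 0, "z": 0, "wx": 0, "wy": 0, "wz": 0, "jaw": 0.1}, {"x": 0, "y": 0, "z": 0, "wx": 0, "wy": 0, "wz": 0, "jaw": 0.1}], "newtons": 35}}

```text
t: 33.7
ee_pos: [0.5859, 0.2773, 0.0814]
orientation: [-1.305, 2.857, -0.001]
contact_force: [2.3, -1.5, 3.8]
opening: 0.0534
grip_force: 37.1
```

>>> {"method": "jog_arm", "body": {"moves": [{"x": 0, "y": 0, "z": -0.01, "wx": 0, "wy": 0, "wz": 0, "jaw": 0.1}, {"x": 0, "y": 0, "z": -0.02, "wx": 0, "wy": 0, "wz": 0, "jaw": 0.1}, {"x": 0, "y": 0, "z": -0.04, "wx": 0, "wy": 0, "wz": 0, "jaw": 0.1}, {"x": 0, "y": 0, "z": -0.045, "wx": 0, "wy": 0, "wz": 0, "jaw": 0.1}, {"x": 0, "y": 0, "z": -0.045, "wx": 0, "wy": 0, "wz": 0, "jaw": 0.1}, {"x": 0, "y": 0, "z": -0.02, "wx": 0, "wy": 0, "wz": 0, "jaw": 0.1}, {"x": 0, "y": 0, "z": 0, "wx": 0, "wy": 0, "wz": 0, "jaw": 0.1}, {"x": 0, "y": 0, "z": 0, "wx": 0, "wy": 0, "wz": 0, "jaw": 0.1}]}}

```text
t: 34.7
ee_pos: [0.585, 0.2772, 0.2234]
orientation: [1.304, -2.856, -0.0]
contact_force: [0.1, -0.1, -0.9]
opening: 0.0531
grip_force: 37.2
```

```bash
python3 - <<'E'
from plan import *
s=ctrl.state();print({k:np.round(s[k],4) for k in("t","qpos","ee_pos","contact_force","opening","grip_force")})
plan([((.5517,-.14,.225),2.426,13,.1),((.5517,-.14,.16),2.426,3,.1)])
E
```

```text
{'t': np.float64(34.7), 'qpos': array([ 2.4110e-01,  2.4900e-01,  1.9800e-01,  1.5219e+00, -3.0000e-04,
       -6.1590e-01]), 'ee_pos': array([0.585 , 0.2772, 0.2234]), 'contact_force': array([ 0.0941, -0.0509, -0.9209]), 'opening': np.float64(0.0531), 'grip_force': np.float64(37.2477)}
[{"x": 0.032, "y": -0.024, "z": 0.0, "wx": 0.0, "wy": 0.0, "wz": 0.0, "jaw": 0.1}, {"x": 0.033, "y": -0.024, "z": 0.0, "wx": 0.0, "wy": 0.0, "wz": 0.0, "jaw": 0.1}, {"x": 0.032, "y": -0.024, "z": 0.0, "wx": 0.0, "wy": 0.0, "wz": 0.0, "jaw": 0.1}, {"x": 0.033, "y": -0.023, "z": 0.0, "wx": 0.0, "wy": 0.0, "wz": 0.0, "jaw": 0.1}, {"x": 0.032, "y": -0.024, "z": -0.001, "wx": 0.0, "wy": 0.0, "wz": 0.0, "jaw": 0.1}, {"x": 0.033, "y": -0.024, "z": 0.0, "wx": 0.0, "wy": 0.0, "wz": 0.0, "jaw": 0.1}, {"x": 0.032, "y": -0.024, "z": 0.0, "wx": 0.0, "wy": 0.0, "wz": 0.0, "jaw": 0.1}, {"x": 0.032, "y": -0.024, "z": 0.0, "wx": 0.0, "wy": 0.0, "wz": 0.0, "jaw": 0.1}]
[{"x": 0.033, "y": -0.024, "z": 0.0, "wx": 0.0, "wy": 0.0, "wz": 0.0, "jaw": 0.1}, {"x": 0.032, "y": -0.023, "z": 0.0, "wx": 0.0, "wy": -0.01, "wz": 0.01, "jaw": 0.1}, {"x": 0.033, "y": -0.024, "z": 0.0, "wx": 0.0, "wy": 0.0, "wz": 0.0, "jaw": 0.1}, {"x": 0.032, "y": -0.024, "z": 0.0, "wx": 0.01, "wy": -0.01, "wz": 0.01, "jaw": 0.1}, {"x": 0.032, "y": -0.024, "z": -0.001, "wx": 0.0, "wy": 0.0, "wz": 0.0, "jaw": 0.1}, {"x": 0.0, "y": 0.0, "z": 0.027, "wx": 0.0, "wy": 0.0, "wz": 0.0, "jaw": 0.1}, {"x": 0.0, "y": 0.0, "z": 0.027, "wx": 0.0, "wy": 0.0, "wz": 0.0, "jaw": 0.1}, {"x": 0.0, "y": 0.0, "z": 0.028, "wx": 0.0, "wy": 0.0, "wz": 0.0, "jaw": 0.1}]
end [ 0.5518664  -0.13973995  0.15974128] [ 1.30292379e+00 -2.85835956e+00 -4.30294702e-05]
```

>>> {"method": "jog_arm", "body": {"moves": [{"x": 0.032, "y": -0.024, "z": 0, "wx": 0, "wy": 0, "wz": 0, "jaw": 0.1}, {"x": 0.033, "y": -0.024, "z": 0, "wx": 0, "wy": 0, "wz": 0, "jaw": 0.1}, {"x": 0.032, "y": -0.024, "z": 0, "wx": 0, "wy": 0, "wz": 0, "jaw": 0.1}, {"x": 0.033, "y": -0.023, "z": 0, "wx": 0, "wy": 0, "wz": 0, "jaw": 0.1}, {"x": 0.032, "y": -0.024, "z": -0.001, "wx": 0, "wy": 0, "wz": 0, "jaw": 0.1}, {"x": 0.033, "y": -0.024, "z": 0, "wx": 0, "wy": 0, "wz": 0, "jaw": 0.1}, {"x": 0.032, "y": -0.024, "z": 0, "wx": 0, "wy": 0, "wz": 0, "jaw": 0.1}, {"x": 0.032, "y": -0.024, "z": 0, "wx": 0, "wy": 0, "wz": 0, "jaw": 0.1}]}}

```text
t: 35.7
ee_pos: [0.5645, 0.0198, 0.2242]
orientation: [1.305, -2.856, -0.002]
contact_force: [-0.1, -0.9, -1.8]
opening: 0.053
grip_force: 37.4
```

>>> {"method": "jog_arm", "body": {"moves": [{"x": 0.033, "y": -0.024, "z": 0, "wx": 0, "wy": 0, "wz": 0, "jaw": 0.1}, {"x": 0.032, "y": -0.023, "z": 0, "wx": 0, "wy": 0, "wz": 0, "jaw": 0.1}, {"x": 0.033, "y": -0.024, "z": 0, "wx": 0, "wy": 0, "wz": 0, "jaw": 0.1}, {"x": 0.032, "y": -0.024, "z": 0, "wx": 0, "wy": 0, "wz": 0, "jaw": 0.1}, {"x": 0.032, "y": -0.024, "z": -0.001, "wx": 0, "wy": 0, "wz": 0, "jaw": 0.1}, {"x": 0, "y": 0, "z": 0.015, "wx": 0, "wy": 0, "wz": 0, "jaw": 0.1}, {"x": 0, "y": 0, "z": 0.02, "wx": 0, "wy": 0, "wz": 0, "jaw": 0.1}, {"x": 0, "y": 0, "z": 0.02, "wx": 0, "wy": 0, "wz": 0, "jaw": 0.1}]}}

```text
t: 36.7
ee_pos: [0.5522, -0.1385, 0.1808]
orientation: [1.306, -2.856, -0.002]
contact_force: [-1.2, -0.0, -1.2]
opening: 0.0534
grip_force: 37.5
```

```bash
python3 - <<'E'
from plan import *
s=ctrl.state();print({k:np.round(s[k],4) for k in("t","qpos","ee_pos","orientation","contact_force","opening","grip_force")})
plan([((.5517,-.14,.15),2.426,3,.1),((.5517,-.14,.131),2.426,3,.1)])
E
```

```text
{'t': np.float64(36.7), 'qpos': array([-4.7550e-01,  1.0700e-02, -1.3620e-01,  1.4252e+00,  1.0000e-04,
       -1.3335e+00]), 'ee_pos': array([ 0.5522, -0.1385,  0.1808]), 'orientation': array([ 1.3065e+00, -2.8563e+00, -1.7000e-03]), 'contact_force': array([-1.1841, -0.0039, -1.2243]), 'opening': np.float64(0.0534), 'grip_force': np.float64(37.4845)}
[{"x": 0.001, "y": 0.0, "z": 0.013, "wx": 0.01, "wy": 0.0, "wz": 0.01, "jaw": 0.1}, {"x": 0.0, "y": -0.001, "z": 0.013, "wx": 0.0, "wy": 0.0, "wz": 0.01, "jaw": 0.1}, {"x": 0.001, "y": 0.0, "z": 0.013, "wx": 0.01, "wy": 0.0, "wz": 0.01, "jaw": 0.1}, {"x": 0.0, "y": 0.0, "z": 0.008, "wx": 0.0, "wy": 0.0, "wz": 0.0, "jaw": 0.1}, {"x": 0.0, "y": 0.0, "z": 0.008, "wx": 0.0, "wy": 0.0, "wz": 0.0, "jaw": 0.1}, {"x": 0.0, "y": 0.0, "z": 0.007, "wx": 0.0, "wy": 0.0, "wz": 0.0, "jaw": 0.1}, {"x": 0, "y": 0, "z": 0, "wx": 0, "wy": 0, "wz": 0, "jaw": 0.1}, {"x": 0, "y": 0, "z": 0, "wx": 0, "wy": 0, "wz": 0, "jaw": 0.1}]
end [ 0.55169616 -0.1402324   0.13123574] [-1.30330223e+00  2.85848498e+00 -6.09392318e-04]
```

>>> {"method": "jog_arm", "body": {"moves": [{"x": 0.001, "y": 0, "z": 0.013, "wx": 0, "wy": 0, "wz": 0.01, "jaw": 0.1}, {"x": 0, "y": -0.001, "z": 0.013, "wx": 0, "wy": 0, "wz": 0.01, "jaw": 0.1}, {"x": 0.001, "y": 0, "z": 0.013, "wx": 0, "wy": 0, "wz": 0.01, "jaw": 0.1}, {"x": 0, "y": 0, "z": 0, "wx": 0, "wy": 0, "wz": 0, "jaw": 0.1}, {"x": 0, "y": 0, "z": 0, "wx": 0, "wy": 0, "wz": 0, "jaw": 0.1}, {"x": 0, "y": 0, "z": 0, "wx": 0, "wy": 0, "wz": 0, "jaw": 0.1}, {"x": 0, "y": 0, "z": 0, "wx": 0, "wy": 0, "wz": 0, "jaw": 0.1}, {"x": 0, "y": 0, "z": 0, "wx": 0, "wy": 0, "wz": 0, "jaw": 0.1}]}}

```text
t: 37.7
ee_pos: [0.5522, -0.1414, 0.1519]
orientation: [-1.302, 2.859, -0.001]
contact_force: [-0.0, -0.5, -2.4]
opening: 0.0535
grip_force: 37.5
```

>>> {"method": "jog_arm", "body": {"moves": [{"x": -0.001, "y": 0.0015, "z": 0, "wx": 0, "wy": 0, "wz": 0, "jaw": 0.1}, {"x": 0, "y": 0, "z": 0.005, "wx": 0, "wy": 0, "wz": 0, "jaw": 0.1}, {"x": 0, "y": 0, "z": 0.005, "wx": 0, "wy": 0, "wz": 0, "jaw": 0.1}, {"x": 0, "y": 0, "z": 0.006, "wx": 0, "wy": 0, "wz": 0, "jaw": 0.1}, {"x": 0, "y": 0, "z": 0.004, "wx": 0, "wy": 0, "wz": 0, "jaw": 0.1}, {"x": 0, "y": 0, "z": 0.003, "wx": 0, "wy": 0, "wz": 0, "jaw": 0.1}, {"x": 0, "y": 0, "z": 0.003, "wx": 0, "wy": 0, "wz": 0, "jaw": 0.1}, {"x": 0, "y": 0, "z": 0, "wx": 0, "wy": 0, "wz": 0, "jaw": 0.1}]}}

```text
t: 38.7
ee_pos: [0.5517, -0.14, 0.1307]
orientation: [-1.302, 2.859, -0.0]
contact_force: [0.0, 0.5, -1.7]
opening: 0.0534
grip_force: 37.5
```

>>> {"method": "jog_arm", "body": {"moves": [{"x": 0, "y": 0, "z": 0.005, "wx": 0, "wy": 0, "wz": 0, "jaw": 0.1}, {"x": 0, "y": 0, "z": 0.006, "wx": 0, "wy": 0, "wz": 0, "jaw": 0.1}, {"x": 0, "y": 0, "z": 0.006, "wx": 0, "wy": 0, "wz": 0, "jaw": 0.1}, {"x": 0, "y": 0, "z": 0.006, "wx": 0, "wy": 0, "wz": 0, "jaw": 0.1}, {"x": 0, "y": 0, "z": 0.006, "wx": 0, "wy": 0, "wz": 0, "jaw": 0.1}, {"x": 0, "y": 0, "z": 0.006, "wx": 0, "wy": 0, "wz": 0, "jaw": 0.1}, {"x": 0, "y": 0, "z": 0.005, "wx": 0, "wy": 0, "wz": 0, "jaw": 0.1}, {"x": 0, "y": 0, "z": 0, "wx": 0, "wy": 0, "wz": 0, "jaw": 0.1}]}}

```text
t: 39.7
ee_pos: [0.5516, -0.1399, 0.0985]
orientation: [1.302, -2.859, -0.0]
contact_force: [0.2, -0.4, -1.9]
opening: 0.0531
grip_force: 37.5
```

Down 4.4 mm more, then check.

>>> {"method": "jog_arm", "body": {"moves": [{"x": 0, "y": 0, "z": 0.002, "wx": 0, "wy": 0, "wz": 0, "jaw": 0.1}, {"x": 0, "y": 0, "z": 0.0015, "wx": 0, "wy": 0, "wz": 0, "jaw": 0.1}, {"x": 0, "y": 0, "z": 0.001, "wx": 0, "wy": 0, "wz": 0, "jaw": 0.1}, {"x": 0, "y": 0, "z": 0.0005, "wx": 0, "wy": 0, "wz": 0, "jaw": 0.1}, {"x": 0, "y": 0, "z": 0.0005, "wx": 0, "wy": 0, "wz": 0, "jaw": 0.1}, {"x": 0, "y": 0, "z": 0, "wx": 0, "wy": 0, "wz": 0, "jaw": 0.1}, {"x": 0, "y": 0, "z": 0, "wx": 0, "wy": 0, "wz": 0, "jaw": 0.1}, {"x": 0, "y": 0, "z": 0, "wx": 0, "wy": 0, "wz": 0, "jaw": 0.1}]}}

```text
t: 40.7
ee_pos: [0.5518, -0.14, 0.0945]
orientation: [-1.302, 2.859, -0.001]
contact_force: [-0.5, 0.3, -1.6]
opening: 0.053
grip_force: 37.5
```

>>> {"method": "jog_arm", "body": {"moves": [{"x": 0, "y": 0, "z": 0.0005, "wx": 0, "wy": 0, "wz": 0, "jaw": 0.1}, {"x": 0, "y": 0, "z": 0.0005, "wx": 0, "wy": 0, "wz": 0, "jaw": 0.1}, {"x": 0, "y": 0, "z": 0.0005, "wx": 0, "wy": 0, "wz": 0, "jaw": 0.1}, {"x": 0, "y": 0, "z": 0, "wx": 0, "wy": 0, "wz": 0, "jaw": 0.1}, {"x": 0, "y": 0, "z": 0, "wx": 0, "wy": 0, "wz": 0, "jaw": 0.3}, {"x": 0, "y": 0, "z": 0, "wx": 0, "wy": 0, "wz": 0, "jaw": 0.55}, {"x": 0, "y": 0, "z": 0, "wx": 0, "wy": 0, "wz": 0, "jaw": 0.55}, {"x": 0, "y": 0, "z": -0.02, "wx": 0, "wy": 0, "wz": 0, "jaw": 0.55}]}}

```text
t: 41.7
ee_pos: [0.551, -0.1396, 0.1087]
orientation: [1.301, -2.858, -0.002]
contact_force: [-0.5, 0.9, -0.0]
opening: 0.0659
grip_force: 0.0
```

>>> {"method": "jog_arm", "body": {"moves": [{"x": 0, "y": 0, "z": -0.04, "wx": 0, "wy": 0, "wz": 0, "jaw": 0.55}, {"x": 0, "y": 0, "z": -0.05, "wx": 0, "wy": 0, "wz": 0, "jaw": 0.55}, {"x": 0, "y": 0, "z": -0.05, "wx": 0, "wy": 0, "wz": 0, "jaw": 0.55}, {"x": -0.04, "y": 0.03, "z": -0.01, "wx": 0, "wy": 0, "wz": 0, "jaw": 0.55}, {"x": -0.05, "y": 0.04, "z": 0, "wx": 0, "wy": 0, "wz": 0, "jaw": 0.55}, {"x": -0.05, "y": 0.04, "z": 0, "wx": 0, "wy": 0, "wz": 0, "jaw": 0.55}, {"x": -0.05, "y": 0.04, "z": 0, "wx": 0, "wy": 0, "wz": 0, "jaw": 0.55}, {"x": -0.05, "y": 0.04, "z": 0, "wx": 0, "wy": 0, "wz": 0, "jaw": 0.55}]}}

```text
t: 42.7
ee_pos: [0.5633, 0.1063, 0.2308]
orientation: [-1.301, 2.858, -0.002]
contact_force: [1.1, 0.1, 0.8]
opening: 0.0664
grip_force: 0.0
```

>>> {"method": "jog_arm", "body": {"moves": [{"x": 0, "y": 0.04, "z": 0, "wx": 0, "wy": 0, "wz": 0, "jaw": 0.55}, {"x": 0, "y": 0.04, "z": 0, "wx": 0, "wy": 0, "wz": 0, "jaw": 0.55}, {"x": 0, "y": 0, "z": 0, "wx": 0, "wy": 0, "wz": 0, "jaw": 0.55}, {"x": 0, "y": 0, "z": 0, "wx": 0, "wy": 0, "wz": 0, "jaw": 0.55}, {"x": 0, "y": 0, "z": 0, "wx": 0, "wy": 0, "wz": 0, "jaw": 0.55}, {"x": 0, "y": 0, "z": 0, "wx": 0, "wy": 0, "wz": 0, "jaw": 0.55}, {"x": 0, "y": 0, "z": 0, "wx": 0, "wy": 0, "wz": 0, "jaw": 0.55}, {"x": 0, "y": 0, "z": 0, "wx": 0, "wy": 0, "wz": 0, "jaw": 0.55}]}}

```text
t: 43.7
ee_pos: [0.5149, 0.1465, 0.2291]
orientation: [-1.301, 2.859, -0.001]
contact_force: [0.6, -0.5, 0.2]
opening: 0.0662
grip_force: 0.0
```

```bash
python3 - <<'E'
from plan import *
from fit import base
s=ctrl.state();print(s["t"],s["ee_pos"])
def cap(n,im,u,v,r=16):
    u,v=int(u),int(v);h=cv2.cvtColor(im[v-r:v+r,u-r:u+r],cv2.COLOR_BGR2HSV);m=cv2.inRange(h,(3,140,30),(14,255,255))
    c=max(cv2.findContours(m,0,1)[0],key=cv2.contourArea);e=cv2.fitEllipse(c);return e[0][0]+u-r,e[0][1]+v-r
for n in("top","scene"):
    im,d=optics.grab_frame(n);cv2.imwrite(f"pics/{n}11.png",im)
    for c in((-1,-1),(1,1),(-1,1),(1,-1)):
        b=base([.5044,-.1018,.0768],np.array([c[0]*.043,c[1]*.043,.102]));e=cap(n,im,*proj(n,b));print(n,c,(atz(n,*e,.102)-b).round(4),atdepth(n,*e,d)[2].round(4))
t=cv2.imread("pics/top11.png");c=cv2.imread("pics/scene11.png")
a=cv2.resize(t[180:340,200:400],None,fx=2,fy=2);b=cv2.resize(c[120:290,240:400],None,fx=2.3,fy=2.3)
cv2.imwrite("pics/p11.png",np.hstack([cv2.copyMakeBorder(a,0,b.shape[0]-a.shape[0],0,0,0),b]))
E
```

```text
43.7 [0.5149356  0.146525   0.22911532]
top (-1, -1) [0.0012 0.0003 0.    ] 0.1033
top (1, 1) [ 0.0003 -0.0001  0.    ] 0.0992
top (-1, 1) [0.0019 0.0021 0.    ] 0.1026
top (1, -1) [-0.0003 -0.0004  0.    ] 0.1031
scene (-1, -1) [0.0051 0.0027 0.    ] 0.1049
scene (1, 1) [0.0036 0.002  0.    ] 0.105
scene (-1, 1) [ 0.0053  0.0033 -0.    ] 0.1032
scene (1, -1) [ 0.0031  0.0024 -0.    ] 0.1027
```

View pics/p11.png

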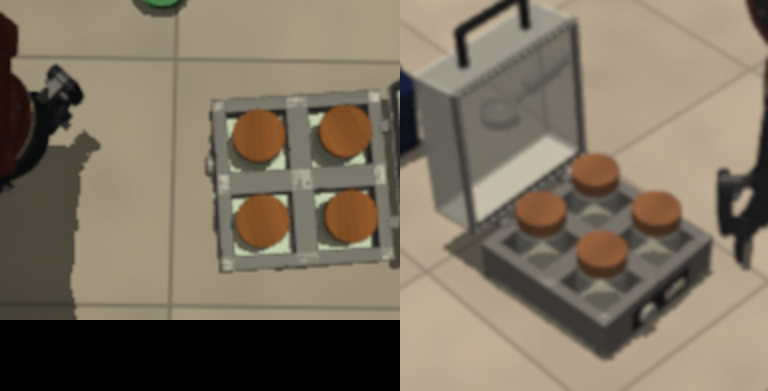

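All four jars stand level in their wells (tops about 102 mm), the lid is upright, and the arm is clear. Handing in.

```bash
python3 -c "
from workcell import job_done
print(job_done())"
```

```text
the job is handed in; nothing more can be done
None
```

The job is handed in at about 44 s, with no verdict returned: the last pictures show the lid upright, jar_a and jar_b seated in the two empty wells, the other two jars in place and the arm clear.

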